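Comb the shaft-key bars into two closed rows

ROBOT

A 6-joint arm with a two-finger parallel gripper is mounted at the origin on the work surface. World frame = base frame: x ahead of the robot, y to its left, z up, the work surface at z = 0. Lengths are in m, angles in rad, forces in N, time in s.
With the tool pointing down it reaches from about 0.4 to 0.825 m from the base axis. Payload 7 kg.
Tool frame: the origin (TCP) lies at the very end of the fingers, on their centre line; the grasp point (between the pads) lies tcp_to_grasp behind it (tcp_to_grasp is the distance from the TCP to the grasp point, in m); z points along the fingers, x is the direction in which the jaws open and shut, and the axes are right-handed (so a half turn about z gives the same grasp; the last joint's range is limited). The gripper opens to 85 mm and grips with 20 to 120 N. Pads are 22 mm wide; open, the fingers measure 114 mm over their backs; the gripper's body (76 mm by 85 mm) begins 54 mm behind the grasp point. The pads swing forward as they close: fully open they stand 13 mm farther back than shut.
Start: joints at [-1.06, 0.359, 0.012, 0, -1.224, -0.288], TCP at [0.149, -0.658, 0.231] pointing down, gripper open.
Joint ranges: [-3.07, 3.07], [-1.43, 2.12], [-1.02, 1.25], [-3.03, 1.67], [-3.05, -0], [-3.03, 3.03]. Speed limits (rad/s): [2.39, 2.39, 3.01, 3.14, 3.14, 3.14].

INTERFACE

Orientations are given as a rotation vector (axis times angle).
In Python, from workcell import * gives the robot as it stands.
- The arm moves only by the tool jog_arm, never from a script. Its argument "targets" is one flat list of numbers, 7 for each row, row after row: the shift along the tool's x, y, z in m, then the turn, a rotation vector about the tool's x, y, z in rad, then the opening, from 0 (shut) to 1 (fully open). A call has 1 to 8 rows; each row is the pose to reach, as a shift and turn from the pose measured when the call began, along the tool's axes at that moment; what a row does not reach only later rows make up. A row lasts 1/10 s, in which the tool goes at most 50 mm and 8.59 degrees, less where a joint would pass 70% of its speed; a pose out of reach is approached as far as the arm can. A call with a gripper value outside its range is refused whole. The fingers move at their own pace and stop on an object; the grip force is fixed at half the most. Time passes only in rows, so rows that repeat a pose let the fingers close. It gives the time, the measured TCP pose, the force and the opening at its end, in the units of the state.
- state(): the state, without advancing time (a new reading comes with each control period).
- grab_frame(name): name is "side" or "top" or "wrist"; returns a dict with "frame" (400x640x3 uint8, red, green, blue), "fx", "fy", "cx", "cy" (pixels), "eye" and "attitude" of the camera in the world; the wrist camera has in their place "mount" (4x4, takes a point from camera to tool coordinates, whose origin is the TCP and whose axes are the tool frame's). Camera axes: x right, y up, looking along -z (the intrinsics and any distortion apply to the point x, -y, -z); pixel columns grow to the right and rows downward; lengths in m; the calibration is good to about 2 mm. A picture is of the moment at which its call begins: read the wrist's pose just before it. There is no depth.
- sign_off(): hands the job in, once; it reports no verdict.
The state is a dict: "time_s": time; "q": joint angles; "joint_velocities": joint speeds; "joint_torque": joint torques, N m; "ee_pos": TCP position; "tcp_rot": TCP orientation; "force": force on the tool from outside, world axes, zero at the start; "ft_torque": the same for the moment, N m; "gripper_width": finger opening in m.
Only numpy, scipy, OpenCV 4.12 (cv2) and the standard library are available. Lean on these libraries where they do the work, as an engineer would, in place of code of your own. Each camera call takes 0.05 s, during which the arm holds its last target.

TASK

Take the red rake and, in each of the tray's two lanes, first the left one with the steel bars and then the right one with the brass bars, comb the scattered key bars up to the yellow stop at the far end until they lie as one closed row, parallel to the stop, and press the row home with about 10 N. Touch the bars only with the rake and never push on bars or tray with more than 25 N. Then stand the rake upright on its black mat again and let go, leaving the rows and the can, bearing and meter where they are.

Things in the scene. Friction and masses are not known exactly. Their poses are not given: they have to be found in the camera images.
- tray: fixed blue tray, 236 (its x) x 224 (its y) mm. Origin: on its underside, 109 mm from the near outer end, midway between the sides; x runs along the two lanes to their stop end, away from the robot, y to the left. Floor 4 mm thick; walls 4 mm thick, tops at z = 18; a middle wall at y = 0. Lanes inside: 106 mm wide, centred at y = +55 and -55, from x = -105 to +123; free of bars up to x = -60
- lane_left (a point): point on the floor of the left lane, on its centre line, at tray x = 0; axes as the tray's. At the lane's far end a yellow stop bar, 100 wide, 12 thick, top at z = 15 above this floor. Its face towards the bars is clamped anywhere from x = 80 to 104 mm, another place each time, NOT reported: find it by feel or sight. It is sprung: stiff, gives 1 mm per 10 N, 5 mm at most, and springs back
- lane_right (a point): the same point of the right lane (tray x = 0, on its centre line, on the floor), with a like sprung yellow stop, clamped at its own unreported place (face 80 to 104 mm ahead of this point). In both lanes an aluminium strip and black clamp knobs stand 13 to 29 mm behind the stop's face, up to 33 mm above the floor
- rake: loose red hand rake, 0.2 kg, standing on five steel teeth. Origin: centre of the teeth's underside, z up. Teeth 20 mm long, 22 thick along its x, spread over 84 along its y. Head 22 (x) x 90 (y) from z = 20 to 34; grip block 24 (x) x 40 (y) from z = 34 to 89. Front and back alike. It combs along its x; pinch the block across its 24 mm so it cannot pivot in the fingers
- mat: fixed black rubber mat, 75 (its x) x 130 (its y) x 3 mm, left or right of the tray, on which the rake stands at the start. Origin: centre of its underside
- bar_l1: loose square steel key bar, 12 x 90 x 12 mm, 0.1 kg, long axis = its y, lying askew on the floor of the left (tray y = +55) lane. Origin: centre of its underside
- bar_l2: loose square steel key bar, 12 x 90 x 12 mm, 0.1 kg, long axis = its y, lying askew on the floor of the left (tray y = +55) lane. Origin: centre of its underside
- bar_l3: loose square steel key bar, 12 x 90 x 12 mm, 0.1 kg, long axis = its y, lying askew on the floor of the left (tray y = +55) lane. Origin: centre of its underside
- bar_r1: loose square brass key bar, 12 x 90 x 12 mm, 0.1 kg, long axis = its y, lying askew on the floor of the right (tray y = -55) lane. Origin: centre of its underside
- bar_r2: loose square brass key bar, 12 x 90 x 12 mm, 0.1 kg, long axis = its y, lying askew on the floor of the right (tray y = -55) lane. Origin: centre of its underside
- bar_r3: loose square brass key bar, 12 x 90 x 12 mm, 0.1 kg, long axis = its y, lying askew on the floor of the right (tray y = -55) lane. Origin: centre of its underside
- oil_can: loose green can with a cap, 56 mm diameter, 120 mm tall; a bystander. Origin: centre of its underside
- bearing: loose steel ring (ball bearing), 62 mm outside, 30 mm bore, 16 mm high; a bystander. Origin: centre of its underside
- meter: loose black hand multimeter lying flat, 130 x 70 x 36 mm with a red dial; a bystander. Origin: centre of its underside
Not all that is in view belongs to the job. Leave any purple look-alike of the bar_l1 alone.

How it is judged:
On the way, in this order (a step that is already met when the one before it is completed fails the run):
1. the three steel bars of the left lane lie in a closed, straight row and the rake presses that row on its stop with more than 7 N (angle between the y axis of each of bar_l1, bar_l2, bar_l3 and the y axis of tray, either way round below 0.08 rad and x of each of bar_l1, bar_l2, bar_l3 in the frame of tray above 0.043 m and z of each of bar_l1, bar_l2, bar_l3 in the frame of tray below 0.007 m and x of bar_l1 in the frame of bar_l2 between -0.0275 and 0.0275 m and x of bar_l1 in the frame of bar_l3 between -0.0275 and 0.0275 m and x of bar_l2 in the frame of bar_l3 between -0.0275 and 0.0275 m and (contact force between tray and bar_l1 above 3 N or contact force between tray and bar_l2 above 3 N or contact force between tray and bar_l3 above 3 N) and (contact force between rake and bar_l1 above 7 N or contact force between rake and bar_l2 above 7 N or contact force between rake and bar_l3 above 7 N)), for 0.15 s.
2. then the three brass bars of the right lane lie in a closed, straight row and the rake presses that row on its stop with more than 7 N (angle between the y axis of each of bar_r1, bar_r2, bar_r3 and the y axis of tray, either way round below 0.08 rad and x of each of bar_r1, bar_r2, bar_r3 in the frame of tray above 0.043 m and z of each of bar_r1, bar_r2, bar_r3 in the frame of tray below 0.007 m and x of bar_r1 in the frame of bar_r2 between -0.0275 and 0.0275 m and x of bar_r1 in the frame of bar_r3 between -0.0275 and 0.0275 m and x of bar_r2 in the frame of bar_r3 between -0.0275 and 0.0275 m and (contact force between tray and bar_r1 above 3 N or contact force between tray and bar_r2 above 3 N or contact force between tray and bar_r3 above 3 N) and (contact force between rake and bar_r1 above 7 N or contact force between rake and bar_r2 above 7 N or contact force between rake and bar_r3 above 7 N)), for 0.15 s.
At the end, for the whole second after the job is handed in: Each lane's bars lie flat, within 0.08 rad of parallel to the stop, outer bar centres at most 27.5 mm apart (24 = touching), all centres beyond tray x = 43 mm; the rake stands upright (0.1 rad) on its mat, centres within 35 mm; all released and at rest (angle between the y axis of each of bar_l1, bar_l2, bar_l3, bar_r1, bar_r2, bar_r3 and the y axis of tray, either way round below 0.08 rad and x of each of bar_l1, bar_l2, bar_l3, bar_r1, bar_r2, bar_r3 in the frame of tray above 0.043 m and z of each of bar_l1, bar_l2, bar_l3, bar_r1, bar_r2, bar_r3 in the frame of tray below 0.007 m and x of bar_l1 in the frame of bar_l2 between -0.0275 and 0.0275 m and x of bar_l1 in the frame of bar_l3 between -0.0275 and 0.0275 m and x of bar_l2 in the frame of bar_l3 between -0.0275 and 0.0275 m and x of bar_r1 in the frame of bar_r2 between -0.0275 and 0.0275 m and x of bar_r1 in the frame of bar_r3 between -0.0275 and 0.0275 m and x of bar_r2 in the frame of bar_r3 between -0.0275 and 0.0275 m and horizontal distance between rake and mat below 0.035 m and angle between rake's own z axis and vertical below 0.1 rad and height (world z) of rake between 0.001 and 0.006 m and linear speed of each of bar_l1, bar_l2, bar_l3, bar_r1, bar_r2, bar_r3, rake below 0.02 m/s).
It fails at once if the rake pushes on a bar with more than 25 N (contact force between rake and bar_l1 above 25 N or contact force between rake and bar_l2 above 25 N or contact force between rake and bar_l3 above 25 N or contact force between rake and bar_r1 above 25 N or contact force between rake and bar_r2 above 25 N or contact force between rake and bar_r3 above 25 N).
It fails at once if the rake pushes on the tray or a stop with more than 25 N (contact force between rake and tray above 25 N).
It fails at once if the gripper or arm touches a bar (contact force between any of the fingers, the arm and bar_l1 above 0.5 N or contact force between any of the fingers, the arm and bar_l2 above 0.5 N or contact force between any of the fingers, the arm and bar_l3 above 0.5 N or contact force between any of the fingers, the arm and bar_r1 above 0.5 N or contact force between any of the fingers, the arm and bar_r2 above 0.5 N or contact force between any of the fingers, the arm and bar_r3 above 0.5 N).
It fails at once if the can, bearing or meter is moved more than 15 mm or tipped (distance of any of oil_can, bearing, meter from where it was at the start of the episode above 0.015 m or angle between any of oil_can, bearing, meter's own z axis and vertical above 0.3 rad).
It also fails if it takes over 72 s, if anything falls off the work surface, if the arm or the gripper's body presses on something with over 40 N, if the wrist force passes 120 N, or if a joint passes its speed limit or range.

## Working session

There is one attempt and no reset: what is moved stays moved. The work goes in short steps, Python scripts to look and compute and a tool call to move; the robot and the scene stay as the last step left them, time stands still between calls to the robot, and variables do not carry over. Pictures are saved under pics/ and viewed, and the job is handed in when it is done.

Besides the shell and the picture viewer there is one more tool, called after ">>>" as name(argument=value, ...) on one line, values as JSON. jog_arm: Moves the arm, as the interface text tells. Its arguments: {"type":"object","properties":{"targets":{"type":"array"}},"required":["targets"]}

```bash
mkdir -p pics; ls; python3 - <<'E'
from workcell import *
import cv2
s=state();print(s)
for n in ("top","side","wrist"):
    f=grab_frame(n);cv2.imwrite(f"pics/{n}0.png",f["frame"][:,:,::-1]);print(n,{k:v for k,v in f.items() if k!="frame"})
E
```

```text
pics
{'time_s': 0.0, 'q': array([-1.05986033e+00,  3.59349044e-01,  1.10452883e-02, -3.25150436e-04,
       -1.22408989e+00, -2.88096027e-01]), 'joint_velocities': array([-0.00023343, -0.00068306,  0.0007354 ,  0.00054984,  0.00011288,
        0.00013585]), 'joint_torque': array([ 4.16431421e-04, -5.83323312e+01,  2.93413532e+01,  6.93624169e+00,
       -6.09413037e-03,  2.34474089e-05]), 'ee_pos': array([ 0.14903034, -0.65784681,  0.23038675]), 'tcp_rot': array([-1.95994949e+00, -2.45349283e+00, -1.38865115e-03]), 'force': array([-0.19394547,  0.04764858, -1.14070892]), 'ft_torque': array([-0.02825557,  0.00554639, -0.00379315]), 'gripper_width': 0.08557729533045778}
top {'fx': 421.77384566980885, 'fy': 421.77384566980885, 'cx': 320.31422028089645, 'cy': 202.25900658201928, 'eye': array([0.32743902, 0.03741054, 1.03393351]), 'attitude': array([ 0.16272824, -0.18381682, -1.66967941])}
side {'fx': 433.40748349236156, 'fy': 433.40748349236156, 'cx': 320.77060905702035, 'cy': 196.12195060705093, 'eye': array([ 0.37356006, -0.95998439,  0.65352466]), 'attitude': array([ 1.00076673, -0.09575599, -0.14095764])}
wrist {'fx': 285.5093644415787, 'fy': 285.5093644415787, 'cx': 319.46844832424034, 'cy': 200.99155187552805, 'mount': array([[ 9.99999605e-01, -7.86633351e-04,  4.14612546e-04,
        -1.55875012e-03],
       [-6.39299741e-04, -9.60100801e-01, -2.79653434e-01,
        -7.18544203e-02],
       [ 6.18054555e-04,  2.79653058e-01, -9.60100924e-01,
        -1.43876784e-01],
       [ 0.00000000e+00,  0.00000000e+00,  0.00000000e+00,
         1.00000000e+00]])}
```

View pics/top0.png

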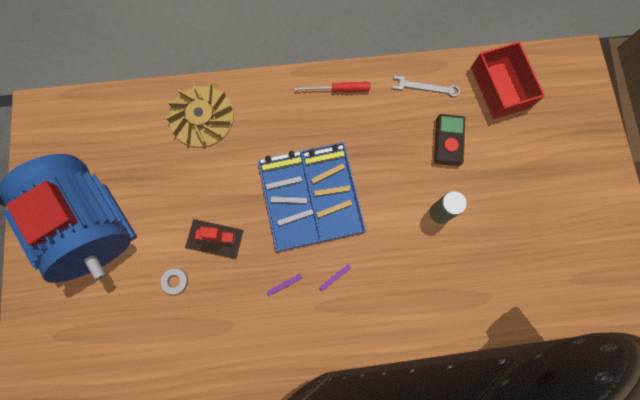

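View pics/side0.png

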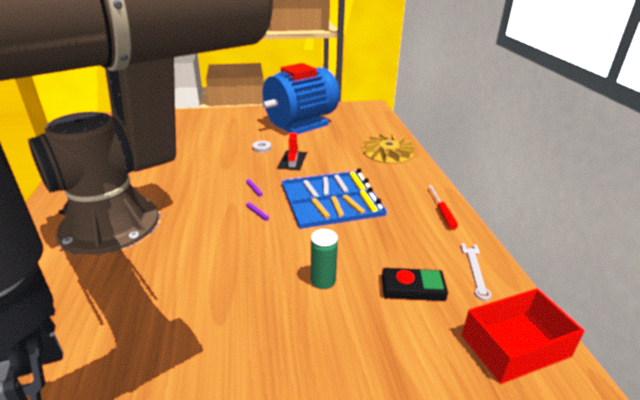

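View pics/wrist0.png

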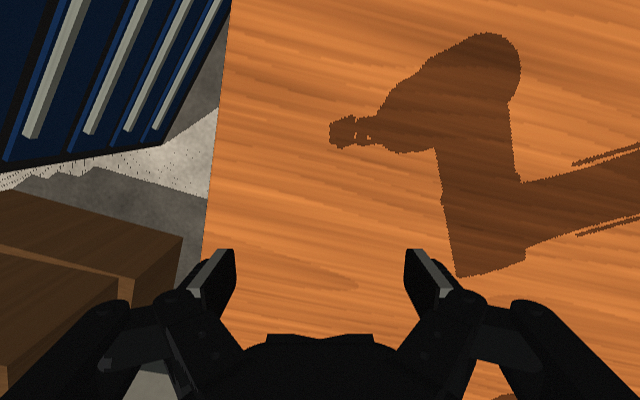

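The top view shows the tray around (312,198) with the stop end at the top and the steel lane on the left. The rake stands on its mat at about (214,239). I'll enlarge it and measure.

```bash
cat > h.py <<'E'
from workcell import *
import cv2, numpy as np
from scipy.spatial.transform import Rotation as R
def cam(n):
    s=state(); f=grab_frame(n)
    if n=="wrist":
        T=np.eye(4);T[:3,:3]=R.from_rotvec(s["tcp_rot"]).as_matrix();T[:3,3]=s["ee_pos"]
        M=T@f["mount"]; f["Rm"]=M[:3,:3];f["e"]=M[:3,3]
    else: f["Rm"]=R.from_rotvec(f["attitude"]).as_matrix();f["e"]=f["eye"]
    return f
def p2w(f,u,v,z):
    d=f["Rm"]@np.array([(u-f["cx"])/f["fx"],-(v-f["cy"])/f["fy"],-1.])
    return f["e"]+d*(z-f["e"][2])/d[2]
def w2p(f,p):
    c=f["Rm"].T@(np.asarray(p,float)-f["e"]); return np.array([f["cx"]+f["fx"]*c[0]/-c[2],f["cy"]-f["fy"]*c[1]/-c[2]])
def tow(s,dx): # world shift->tool
    return R.from_rotvec(s["tcp_rot"]).as_matrix().T@np.asarray(dx,float)
E
python3 - <<'E'
from h import *
import workcell
print([x for x in dir(workcell) if x[0]!='_'], getattr(workcell,'tcp_to_grasp',None))
f=cam("top")
c=f["frame"][135:305,160:370,::-1]
c=cv2.resize(c,None,fx=3.8,fy=3.5,interpolation=cv2.INTER_CUBIC)
cv2.imwrite("pics/topcrop.png",c[:600,:800])
E
```

```text
['Unreachable', 'grab_frame', 'sign_off', 'state', 'tcp_to_grasp'] 0.0187
```

View pics/topcrop.png

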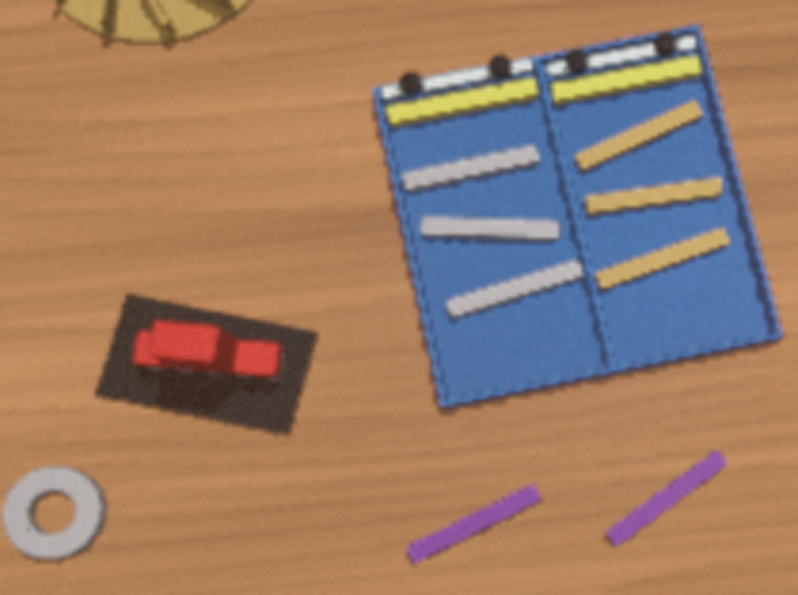

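```bash
python3 - <<'E'
from h import *
from scipy.optimize import least_squares
f=cam("top")
def P(x,y,z): return p2w(f,160+(x+.5)/3.8-.5,135+(y+.5)/3.5-.5,z)
cs=[(441,409),(376,90),(703,27),(781,338)]
W=np.array([P(*c,.018)[:2] for c in cs]);print(W)
M=np.array([(-.109,.112),(.127,.112),(.127,-.112),(-.109,-.112)])
def tf(p,M):
    c,s=np.cos(p[2]),np.sin(p[2]);return M@np.array([[c,s],[-s,c]])+p[:2]
r=least_squares(lambda p:(tf(p,M)-W).ravel(),[.5,0,0]);print("tray",r.x,"res mm",1e3*r.fun.round(4),np.hypot(*r.x[:2]))
t=r.x
def inv(w):
    c,s=np.cos(t[2]),np.sin(t[2]);return np.array([[c,s],[-s,c]])@(np.asarray(w)[:2]-t[:2])
# bar ends mid (top z .016)
for n,a,b in [("l_a",(405,182),(538,154)),("l_b",(421,227),(559,231)),("l_c",(449,309),(581,268)),("r_a",(580,161),(700,107)),("r_b",(588,206),(721,185)),("r_c",(600,281),(727,236))]:
    A=inv(P(*a,.016));B=inv(P(*b,.016));d=A-B;print(n,A.round(3),B.round(3),"len",np.hypot(*d).round(4),"ang",np.arctan2(-d[0],d[1]).round(3))
for n,a,b in [("stopL",(389,122),(538,96)),("stopR",(555,101),(700,71))]:
    print(n,inv(P(*a,.019)),inv(P(*b,.019)))
mc=[(98,395),(129,295),(317,332),(290,434)]
Wm=np.array([P(*c,.003)[:2] for c in mc]);Mm=np.array([(-.0375,.065),(.0375,.065),(.0375,-.065),(-.0375,-.065)])
r=least_squares(lambda p:(tf(p,Mm)-Wm).ravel(),[.4,.2,0]);print("mat",r.x,1e3*r.fun.round(4))
g=[(151,358),(155,321),(222,326),(216,364)]
Wg=np.array([P(*c,.092)[:2] for c in g]);print("grip",Wg.mean(0),Wg)
hd=[(134,366),(280,376),(281,343),(137,331)]
Wh=np.array([P(*c,.037)[:2] for c in hd]);print("head",Wh.mean(0),Wh)
for n,c in [("brg",(53,512))]: print(n,P(*c,.016))
print("can",p2w(f,453,203,.12),"meter",p2w(f,450,140,.036))
E
```

```text
[[ 0.44161376  0.13144386]
 [ 0.67492413  0.15517862]
 [ 0.69967781 -0.06633255]
 [ 0.46762889 -0.08886835]]
tray [0.56201201 0.03189993 0.10636322] res mm [ 0.1  0.3  1.5  1.6  0.5  0.3 -2.1 -2.2] 0.5629166043508722
l_a [0.055 0.105] [0.056 0.015] len 0.0894 ang 0.021
l_b [0.02 0.1 ] [-0.002  0.013] len 0.0899 ang -0.245
l_c [-0.041  0.094] [-0.031  0.005] len 0.0897 ang 0.119
r_a [ 0.046 -0.011] [ 0.068 -0.097] len 0.0891 ang 0.257
r_b [ 0.012 -0.009] [ 0.009 -0.098] len 0.0885 ang -0.038
r_c [-0.043 -0.005] [-0.028 -0.093] len 0.0887 ang 0.161
stopL [0.09958019 0.10646015] [0.09796287 0.00644072]
stopR [ 0.09190975 -0.00380199] [ 0.09377107 -0.10269692]
mat [ 0.49095468  0.2796465  -0.31708848] [-0.8  1.8  1.6  1.1  0.5 -2.2 -1.2 -0.7]
grip [0.49205796 0.27117386] [[0.48402182 0.29223012]
 [0.50779954 0.28879736]
 [0.50032544 0.24940739]
 [0.47608503 0.25426058]]
head [0.49215839 0.27156459] [[0.48882701 0.31790668]
 [0.47236746 0.22767456]
 [0.49481222 0.22565712]
 [0.51262685 0.31502   ]]
brg [0.39803388 0.37828629 0.016     ]
can [ 0.4955642  -0.27825817  0.12      ] meter [ 0.67140236 -0.32789148  0.036     ]
```

```bash
cat >> h.py <<'E'
def yaw(s):
    x=R.from_rotvec(s["tcp_rot"]).as_matrix()[:,0]; return np.arctan2(x[1],x[0])
def go(x,y,z,yw):
    "tool pointing straight down at xyz, tool x at yaw yw; prints shift & turn in tool axes"
    s=state(); R0=R.from_rotvec(s["tcp_rot"]).as_matrix()
    c,n=np.cos(yw),np.sin(yw)
    Rt=np.array([[c,n,0],[n,-c,0],[0,0,-1.]])
    print("shift",(R0.T@(np.array([x,y,z])-s["ee_pos"])).round(4),"turn",R.from_matrix(R0.T@Rt).as_rotvec().round(4))
def stat():
    s=state();print("t",round(s["time_s"],2),"p",s["ee_pos"].round(4),"yaw",yaw(s).round(4),"F",s["force"].round(2),"w",round(s["gripper_width"],4),"q",s["q"].round(2))
E
python3 - <<'E'
from h import *
stat()
go(.55,-.25,.25,yaw(state()))
go(.492,.2714,.18,-.19)
go(.492,.2714,.18,-.19+np.pi)
E
```

```text
t 0.25 p [ 0.1491 -0.6581  0.2309] yaw 1.7935 F [-0.16  0.14  0.54] w 0.0853 q [-1.06  0.36  0.01 -0.   -1.22 -0.29]
shift [ 0.3095  0.4812 -0.0189] turn [-0.0001 -0.0007  0.    ]
shift [0.8308 0.5398 0.0514] turn [-8.0000e-04 -4.0000e-04  1.9835e+00]
shift [0.8308 0.5398 0.0514] turn [ 3.0000e-04 -7.0000e-04 -1.1581e+00]
```

>>> jog_arm(targets=[0.31,0.48,-0.02,0,0,-0.6,1,0.31,0.48,-0.02,0,0,-0.6,1,0.31,0.48,-0.02,0,0,-0.6,1,0.31,0.48,-0.02,0,0,-0.6,1,0.31,0.48,-0.02,0,0,-0.6,1,0.31,0.48,-0.02,0,0,-0.6,1,0.31,0.48,-0.02,0,0,-0.6,1,0.31,0.48,-0.02,0,0,-0.6,1])

```text
time_s: 1.05
ee_pos: [0.4298, -0.3708, 0.2454]
tcp_rot: [1.148, 2.924, 0.001]
force: [0.3, -0.2, 0.2]
gripper_width: 0.0858
```

```bash
python3 - <<'E'
from h import *
stat()
go(.492,.2714,.22,-.19+np.pi)
E
```

```text
t 1.05 p [ 0.4298 -0.3708  0.2454] yaw 2.3936 F [ 0.27 -0.18  0.18] w 0.0858 q [-0.37  0.17 -0.21 -0.   -1.19 -0.38]
shift [0.3912 0.5131 0.0258] turn [ 0.0006 -0.     -0.558 ]
```

>>> jog_arm(targets=[0.391,0.513,0.026,0,0,-0.558,1,0.391,0.513,0.026,0,0,-0.558,1,0.391,0.513,0.026,0,0,-0.558,1,0.391,0.513,0.026,0,0,-0.558,1,0.391,0.513,0.026,0,0,-0.558,1,0.391,0.513,0.026,0,0,-0.558,1,0.391,0.513,0.026,0,0,-0.558,1,0.391,0.513,0.026,0,0,-0.558,1])

```text
time_s: 1.85
ee_pos: [0.4675, 0.0273, 0.2298]
tcp_rot: [0.298, 3.126, 0.002]
force: [1.3, -0.3, -0.3]
gripper_width: 0.0857
```

```bash
python3 - <<'E'
from h import *
stat()
go(.492,.2714,.22,-.19+np.pi)
E
```

```text
t 1.85 p [0.4675 0.0273 0.2298] yaw 2.9518 F [ 1.27 -0.3  -0.3 ] w 0.0857 q [ 0.48  0.01 -0.43 -0.   -1.13 -0.67]
shift [0.022  0.2443 0.0101] turn [0.0012 0.001  0.0002]
```

>>> jog_arm(targets=[0.022,0.244,0.01,0.001,0.001,0,1,0.022,0.244,0.01,0.001,0.001,0,1,0.022,0.244,0.01,0.001,0.001,0,1,0.022,0.244,0.01,0.001,0.001,0,1,0.022,0.244,0.01,0.001,0.001,0,1,0.022,0.244,0.01,0.001,0.001,0,1,0.022,0.244,0.01,0.001,0.001,0,1])

```text
time_s: 2.55
ee_pos: [0.4916, 0.2721, 0.2194]
tcp_rot: [-0.295, -3.127, 0.001]
force: [0.1, -0.4, -0.5]
gripper_width: 0.0854
```

```bash
python3 - <<'E'
from h import *
stat()
f=cam("wrist");cv2.imwrite("pics/w1.png",f["frame"][:,:,::-1])
f=cam("top");cv2.imwrite("pics/t1.png",f["frame"][:,:,::-1])
go(.492,.2714,.22,-.19+np.pi)
E
```

```text
t 2.55 p [0.4916 0.2721 0.2194] yaw 2.9537 F [ 0.14 -0.36 -0.53] w 0.0854 q [ 0.85  0.18 -0.26 -0.   -1.13 -1.04]
shift [-0.0001  0.0009 -0.    ] turn [-0.0002 -0.0003  0.0002]
```

View pics/w1.png

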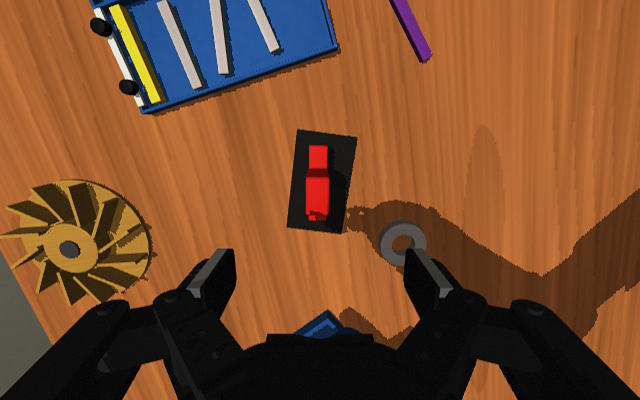

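The rake (red, on the black mat) shows at (318,180), aligned with the tool. I'll check the grip in an enlarged crop.

```bash
python3 - <<'E'
from h import *
f=cam("wrist")
c=f["frame"][120:240,280:370,::-1].copy()
cv2.imwrite("pics/w1c.png",cv2.resize(c,None,fx=5,fy=5,interpolation=cv2.INTER_CUBIC))
yw=-.19;c0=np.array([.492,.2714])
def loc(x,y,z):
    c,s=np.cos(yw),np.sin(yw);return [c0[0]+c*x-s*y,c0[1]+s*x+c*y,z]
for z,a,b in [(.092,.012,.02),(.037,.011,.045)]:
    print([(5*(w2p(f,loc(x,y,z))-[280,120])).round(0).tolist() for x,y in [(a,b),(a,-b),(-a,-b),(-a,b)]])
E
```

```text
[[136.0, 475.0], [134.0, 279.0], [258.0, 279.0], [255.0, 475.0]]
[[151.0, 499.0], [147.0, 123.0], [245.0, 123.0], [241.0, 499.0]]
```

View pics/w1c.png

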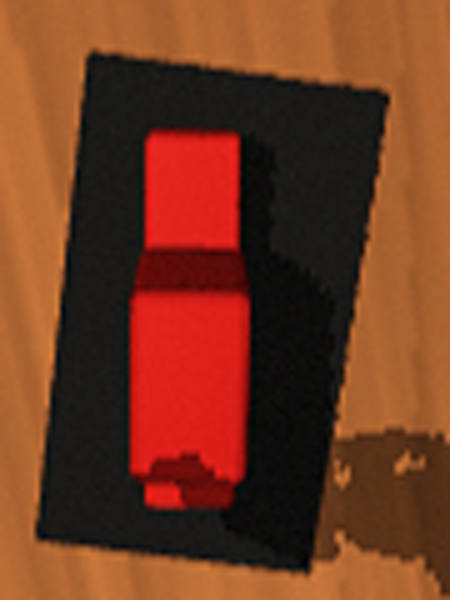

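>>> jog_arm(targets=[-0.001,0.001,0.05,0,0,0,1,-0.001,0.001,0.09,0,0,0,1,-0.001,0.001,0.13,0,0,0,1,-0.001,0.001,0.155,0,0,0,1,-0.001,0.001,0.17,0,0,0,1,-0.001,0.001,0.174,0,0,0,1,-0.001,0.001,0.174,0,0,0,1,-0.001,0.001,0.174,0,0,0,1])

```text
time_s: 3.5
ee_pos: [0.4937, 0.2712, 0.0475]
tcp_rot: [0.299, 3.126, 0.002]
force: [0.4, 0.3, -0.5]
gripper_width: 0.0857
```

>>> jog_arm(targets=[0,0,0,0,0,0,0.2,0,0,0,0,0,0,0.2,0,0,0,0,0,0,0.1,0,0,0,0,0,0,0,0,0,0,0,0,0,0,0,0,0,0,0,0,0,0,0,0,0,0,0,0,0,0,0,0,0,0,0])

```text
time_s: 4.3
ee_pos: [0.4939, 0.2714, 0.0479]
tcp_rot: [0.299, 3.126, 0.003]
force: [-0.9, 0.2, 5.2]
gripper_width: 0.0231
```

```bash
python3 - <<'E'
from h import *
stat()
f=cam("wrist");cv2.imwrite("pics/w2.png",f["frame"][:,:,::-1])
E
```

```text
t 4.3 p [0.4939 0.2714 0.0479] yaw 2.951 F [-0.88  0.19  5.21] w 0.0231 q [ 0.85  0.36 -0.46  0.   -0.74 -1.04]
```

View pics/w2.png

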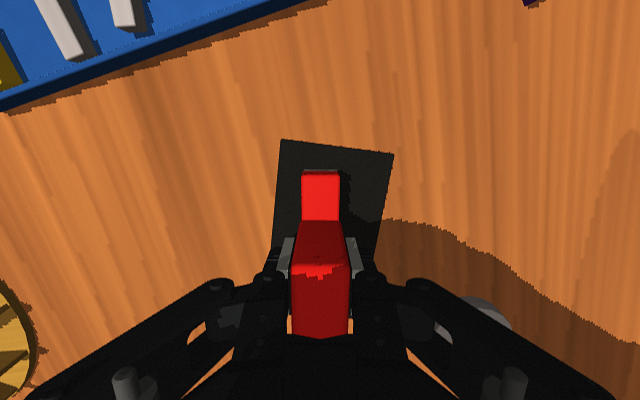

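Rake gripped (opening 23 mm). I'll lift it.

>>> jog_arm(targets=[0,0,-0.02,0,0,0,0,0,0,-0.05,0,0,0,0,0,0,-0.07,0,0,0,0,0,0,-0.07,0,0,0,0,0,0,-0.07,0,0,0,0])

```text
time_s: 4.85
ee_pos: [0.4933, 0.2711, 0.1174]
tcp_rot: [0.3, 3.126, 0.003]
force: [0.5, -0.4, -3.1]
gripper_width: 0.0234
```

```bash
cat >> h.py <<'E'
T0=np.array([.562,.0319]);TY=.1064
def t2w(x,y):
    c,s=np.cos(TY),np.sin(TY);return T0+[c*x-s*y,s*x+c*y]
def w2t(p):
    c,s=np.cos(TY),np.sin(TY);d=np.asarray(p)[:2]-T0;return np.array([c*d[0]+s*d[1],-s*d[0]+c*d[1]])
E
python3 - <<'E'
from h import *
stat()
f=cam("wrist");cv2.imwrite("pics/w3.png",f["frame"][:,:,::-1])
x,y=t2w(-.083,.055);print(x,y)
go(x,y,.118,TY+np.pi)
E
```

```text
t 4.85 p [0.4933 0.2711 0.1174] yaw 2.9505 F [ 0.54 -0.39 -3.09] w 0.0234 q [ 0.85  0.28 -0.39 -0.   -0.9  -1.04]
0.4736284122341263 0.0777744207128381
shift [-0.0176 -0.1931 -0.0015] turn [ 9.000e-04  2.000e-04 -2.975e-01]
```

View pics/w3.png

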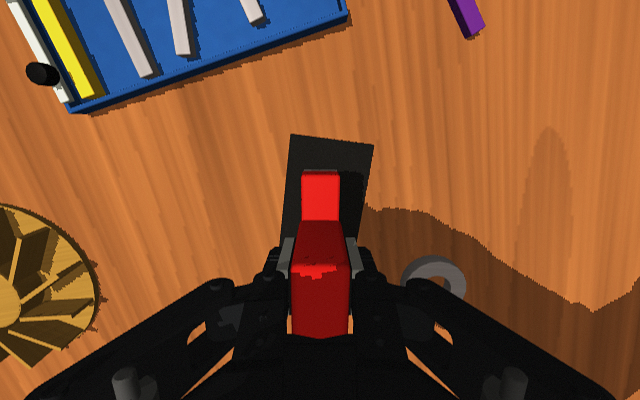

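The rake shows at the same pixels (321,250) as before the lift, so it hasn't slipped. I'll move over the left lane entry.

>>> jog_arm(targets=[-0.0175,-0.193,-0.0015,0.001,0,-0.2975,0,-0.0175,-0.193,-0.0015,0.001,0,-0.2975,0,-0.0175,-0.193,-0.0015,0.001,0,-0.2975,0,-0.0175,-0.193,-0.0015,0.001,0,-0.2975,0,-0.0175,-0.193,-0.0015,0.001,0,-0.2975,0,-0.0175,-0.193,-0.0015,0.001,0,-0.2975,0,-0.0175,-0.193,-0.0015,0.001,0,-0.2975,0])

```text
time_s: 5.6
ee_pos: [0.4735, 0.0781, 0.1174]
tcp_rot: [0.167, -3.136, 0.001]
force: [0.9, 0.2, -2.7]
gripper_width: 0.0233
```

```bash
python3 - <<'E'
from h import *
stat();print(w2t(state()["ee_pos"]))
for n in ("wrist","top"):
  f=cam(n);cv2.imwrite(f"pics/{n}4.png",f["frame"][:,:,::-1] if n!="top" else cv2.resize(f["frame"][120:280,200:400,::-1],None,fx=3.5,fy=3.5,interpolation=cv2.INTER_CUBIC))
x,y=t2w(-.083,.055)
go(x,y,.0479+.004,TY+np.pi)
E
```

```text
t 5.6 p [0.4735 0.0781 0.1174] yaw -3.0352 F [ 0.94  0.19 -2.71] w 0.0233 q [ 0.57  0.15 -0.56  0.   -0.86 -0.47]
[-0.08312996  0.05532631]
shift [ 0.     -0.0008  0.0657] turn [-0.0004 -0.0005  0.001 ]
```

View pics/wrist4.png

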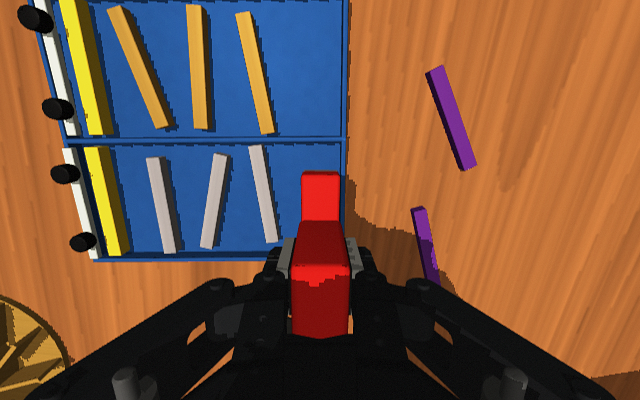

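View pics/top4.png

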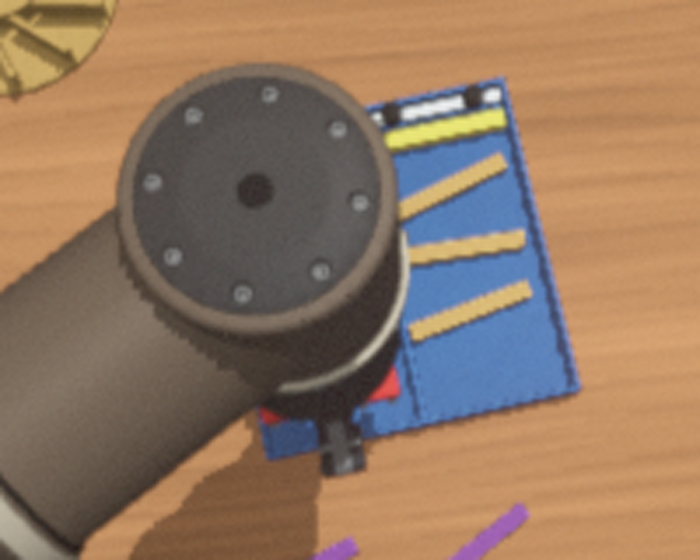

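The bars are visible in both lanes and the rake hangs over the lane's near end. I'll verify the tray pose against this view: the middle wall's near end is at about (346,139), the far end at about (67,142), and the left wall's far corner at about (96,260).

```bash
python3 - <<'E'
from h import *
f=cam("wrist")
for p in [(-.109,0,.018),(.127,0,.018),(.127,.112,.018),(.092,.105,.019),(.092,.005,.019),(-.105,.002,.018)]:
    x,y=t2w(*p[:2]);print(p,w2p(f,[x,y,p[2]]).round(1))
for u,v in [(346,139),(67,141),(96,260)]: print(w2t(p2w(f,u,v,.018)).round(4))
# stop face top edge left, right
for u,v in [(109,147),(129,251),(84,2),(113,132)]: print("stop",w2t(p2w(f,u,v,.019)).round(4))
c=f["frame"][125:275,50:360,::-1]
cv2.imwrite("pics/w4c.png",cv2.resize(c,None,fx=2.5,fy=2.5,interpolation=cv2.INTER_CUBIC))
E
```

```text
(-0.109, 0, 0.018) [349.9 139.1]
(0.127, 0, 0.018) [ 67.1 138.6]
(0.127, 0.112, 0.018) [ 96.2 259.8]
(0.092, 0.105, 0.019) [131.3 253.6]
(0.092, 0.005, 0.019) [109.5 144.9]
(-0.105, 0.002, 0.018) [345.1 141.5]
[-1.057e-01 -1.000e-04]
[0.1276 0.0019]
[0.1272 0.1122]
stop [0.0928 0.0067]
stop [0.0936 0.1023]
stop [ 0.0897 -0.0985]
stop [ 0.087  -0.0055]
```

View pics/w4c.png

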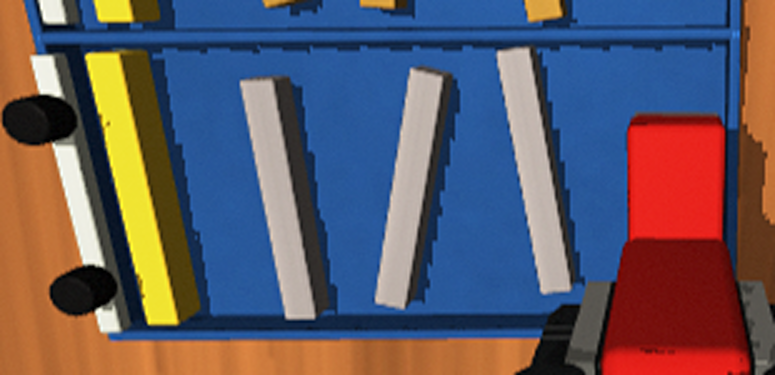

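Tray pose agrees with the wrist view to about 2 mm. I'll lower the rake so the teeth are about 2–3 mm above the lane floor.

>>> jog_arm(targets=[0,-0.0005,0.025,0,0,0.001,0,0,-0.0005,0.045,0,0,0.001,0,0,-0.0005,0.058,0,0,0.001,0,0,-0.0005,0.064,0,0,0.001,0,0,-0.0005,0.0655,0,0,0.001,0,0,-0.0005,0.0655,0,0,0.001,0])

```text
time_s: 6.35
ee_pos: [0.4739, 0.0786, 0.0523]
tcp_rot: [0.169, -3.137, 0.001]
force: [-0.5, -0.6, -2.5]
gripper_width: 0.0235
```

```bash
python3 - <<'E'
from h import *
stat();print(w2t(state()["ee_pos"]))
f=cam("wrist");cv2.imwrite("pics/w5.png",f["frame"][:,:,::-1])
E
```

```text
t 6.35 p [0.4739 0.0786 0.0523] yaw -3.0342 F [-0.54 -0.59 -2.5 ] w 0.0235 q [ 0.58  0.24 -0.64  0.   -0.69 -0.47]
[-0.08267429  0.05580192]
```

View pics/w5.png

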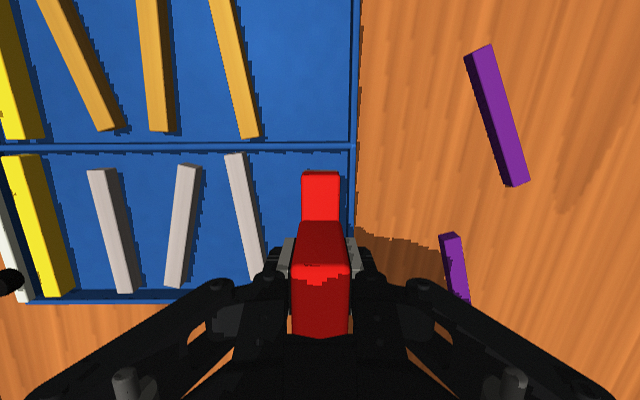

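>>> jog_arm(targets=[-0.005,0,0,0,0,0,0,-0.01,0,0,0,0,0,0,-0.015,0,0,0,0,0,0,-0.018,0,0,0,0,0,0,-0.021,0,0,0,0,0,0,-0.024,0,0,0,0,0,0,-0.027,0,0,0,0,0,0,-0.03,0,0,0,0,0,0])

```text
time_s: 7.2
ee_pos: [0.504, 0.0818, 0.0526]
tcp_rot: [-0.168, 3.137, -0.0]
force: [-1.2, -0.2, -2.9]
gripper_width: 0.0233
```

>>> jog_arm(targets=[-0.003,0,0,0,0,0,0,-0.006,0,0,0,0,0,0,-0.009,0,0,0,0,0,0,-0.012,0,0,0,0,0,0,-0.015,0,0,0,0,0,0,-0.018,0,0,0,0,0,0,-0.021,0,0,0,0,0,0,-0.024,0,0,0,0,0,0])

```text
time_s: 8.0
ee_pos: [0.5281, 0.0844, 0.0526]
tcp_rot: [-0.168, 3.137, -0.0]
force: [0.2, 0.0, -2.8]
gripper_width: 0.023
```

```bash
python3 - <<'E'
from h import *
stat();print(w2t(state()["ee_pos"]))
x,y=t2w(.0,.055);go(x,y,.052,TY+np.pi)
f=cam("wrist");cv2.imwrite("pics/w6.png",f["frame"][:,:,::-1])
E
```

```text
t 8.0 p [0.5281 0.0844 0.0526] yaw -3.0344 F [ 0.16  0.04 -2.77] w 0.023 q [ 0.53  0.32 -0.52  0.   -0.73 -0.42]
[-0.02816361  0.05581122]
shift [-0.0282 -0.0008  0.0006] turn [-0.0003  0.0001  0.0008]
```

View pics/w6.png

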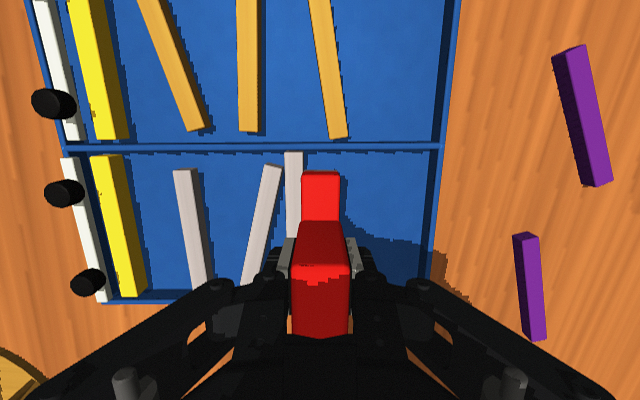

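Works well: the first steel bar has squared up against the rake at (294,165). Continuing.

>>> jog_arm(targets=[-0.003,0,0,0,0,0,0,-0.006,0,0,0,0,0,0,-0.009,0,0,0,0,0,0,-0.012,0,0,0,0,0,0,-0.015,0,0,0,0,0,0,-0.018,0,0,0,0,0,0,-0.021,0,0,0,0,0,0,-0.024,0,0,0,0,0,0])

```text
time_s: 8.85
ee_pos: [0.5526, 0.0871, 0.0526]
tcp_rot: [-0.169, 3.137, -0.0]
force: [-1.6, 0.5, -1.8]
gripper_width: 0.023
```

>>> jog_arm(targets=[-0.003,0,0,0,0,0,0,-0.006,0,0,0,0,0,0,-0.009,0,0,0,0,0,0,-0.012,0,0,0,0,0,0,-0.015,0,0,0,0,0,0,-0.018,0,0,0,0,0,0,-0.021,0,0,0,0,0,0,-0.024,0,0,0,0,0,0])

```text
time_s: 9.65
ee_pos: [0.5765, 0.0897, 0.0525]
tcp_rot: [0.168, -3.137, 0.001]
force: [-2.0, -0.5, -1.6]
gripper_width: 0.0237
```

```bash
python3 - <<'E'
from h import *
stat();print(w2t(state()["ee_pos"]))
x,y=t2w(.04,.055);go(x,y,.052,TY+np.pi)
f=cam("wrist");cv2.imwrite("pics/w7.png",f["frame"][:,:,::-1])
E
```

```text
t 9.65 p [0.5765 0.0897 0.0525] yaw -3.0343 F [-1.96 -0.52 -1.62] w 0.0237 q [ 0.49  0.39 -0.41  0.   -0.78 -0.38]
[0.02058712 0.05588866]
shift [-0.0194 -0.0009  0.0005] turn [-0.0004 -0.0001  0.0009]
```

View pics/w7.png

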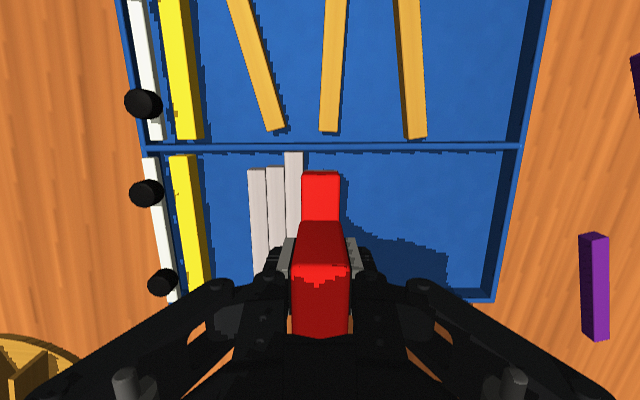

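All three steel bars now lie as one row against the rake at (247–303,165), with the stop face about 28 mm ahead. I'll continue more gently.

>>> jog_arm(targets=[-0.0025,0,0,0,0,0,0,-0.005,0,0,0,0,0,0,-0.0075,0,0,0,0,0,0,-0.01,0,0,0,0,0,0,-0.0125,0,0,0,0,0,0,-0.015,0,0,0,0,0,0,-0.0175,0,0,0,0,0,0,-0.02,0,0,0,0,0,0])

```text
time_s: 10.5
ee_pos: [0.5972, 0.0919, 0.0526]
tcp_rot: [-0.169, 3.137, -0.001]
force: [-1.9, 0.7, -2.9]
gripper_width: 0.0234
```

>>> jog_arm(targets=[-0.001,0,0,0,0,0,0,-0.002,0,0,0,0,0,0,-0.003,0,0,0,0,0,0,-0.003,0,0,0,0,0,0])

```text
time_s: 10.9
ee_pos: [0.6004, 0.0923, 0.0526]
tcp_rot: [-0.169, 3.136, -0.001]
force: [-2.0, -0.1, -3.0]
gripper_width: 0.0231
```

```bash
python3 - <<'E'
from h import *
stat();print(w2t(state()["ee_pos"]))
f=cam("wrist");cv2.imwrite("pics/w8.png",f["frame"][:,:,::-1])
E
```

```text
t 10.9 p [0.6004 0.0923 0.0526] yaw -3.0341 F [-1.99 -0.07 -2.98] w 0.0231 q [ 0.47  0.42 -0.35  0.   -0.8  -0.37]
[0.04454791 0.05595377]
```

View pics/w8.png

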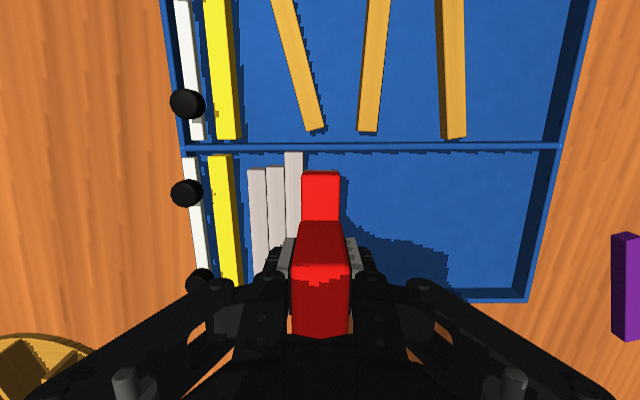

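Not yet at the stop (force 2 N is bar friction). I'll feel forward in small steps.

>>> jog_arm(targets=[-0.001,0,0,0,0,0,0,-0.002,0,0,0,0,0,0,-0.002,0,0,0,0,0,0])

```text
time_s: 11.25
ee_pos: [0.6026, 0.0925, 0.0526]
tcp_rot: [-0.169, 3.136, -0.0]
force: [-1.4, 0.1, -2.4]
gripper_width: 0.0232
```

>>> jog_arm(targets=[-0.001,0,0,0,0,0,0,-0.001,0,0,0,0,0,0])

```text
time_s: 11.45
ee_pos: [0.6037, 0.0927, 0.0526]
tcp_rot: [-0.169, 3.136, -0.0]
force: [-1.3, -0.6, -2.2]
gripper_width: 0.0235
```

>>> jog_arm(targets=[-0.001,0,0,0,0,0,0,-0.001,0,0,0,0,0,0])

```text
time_s: 11.65
ee_pos: [0.6049, 0.0928, 0.0526]
tcp_rot: [-0.169, 3.136, -0.0]
force: [-1.2, -0.7, -3.7]
gripper_width: 0.0235
```

>>> jog_arm(targets=[-0.001,0,0,0,0,0,0,-0.001,0,0,0,0,0,0])

```text
time_s: 11.85
ee_pos: [0.6061, 0.093, 0.0526]
tcp_rot: [-0.169, 3.136, -0.0]
force: [-0.6, 0.5, -2.5]
gripper_width: 0.0234
```

>>> jog_arm(targets=[-0.0007,0,0,0,0,0,0,-0.0007,0,0,0,0,0,0])

```text
time_s: 12.05
ee_pos: [0.6069, 0.093, 0.0526]
tcp_rot: [-0.169, 3.135, -0.0]
force: [-1.1, -0.9, -2.7]
gripper_width: 0.0232
```

>>> jog_arm(targets=[-0.0007,0,0,0,0,0,0,-0.0007,0,0,0,0,0,0])

```text
time_s: 12.25
ee_pos: [0.6077, 0.0931, 0.0526]
tcp_rot: [-0.169, 3.135, -0.0]
force: [-1.0, 0.9, -2.1]
gripper_width: 0.0231
```

```bash
python3 - <<'E'
from h import *
stat();print(w2t(state()["ee_pos"]))
f=cam("wrist");c=f["frame"][130:300,170:370,::-1]
cv2.imwrite("pics/w9.png",cv2.resize(c,None,fx=3.5,fy=3.5,interpolation=cv2.INTER_CUBIC))
E
```

```text
t 12.25 p [0.6077 0.0931 0.0526] yaw -3.034 F [-0.95  0.87 -2.13] w 0.0231 q [ 0.47  0.43 -0.34  0.   -0.8  -0.36]
[0.05192732 0.05602431]
```

View pics/w9.png

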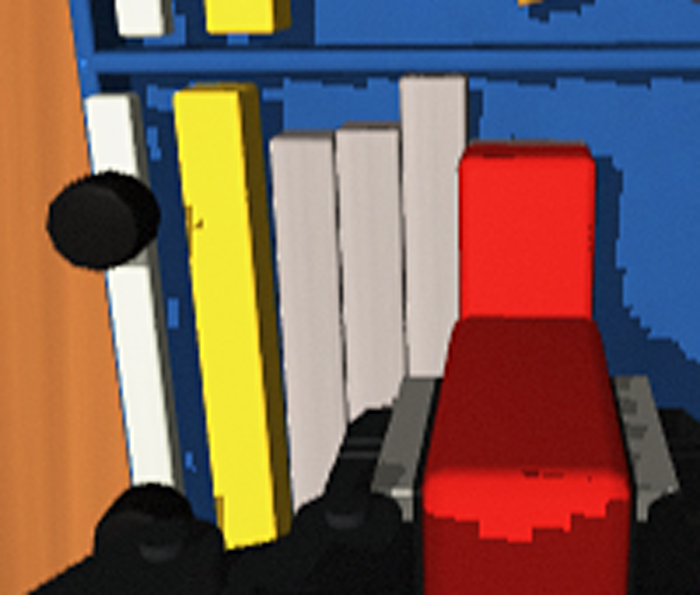

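Row still about 2 mm short of the stop at the right end. Continuing.

>>> jog_arm(targets=[-0.0007,0,0,0,0,0,0,-0.0007,0,0,0,0,0,0])

```text
time_s: 12.5
ee_pos: [0.6085, 0.0932, 0.0526]
tcp_rot: [-0.169, 3.135, -0.0]
force: [-0.8, -0.8, -2.2]
gripper_width: 0.0234
```

>>> jog_arm(targets=[-0.0007,0,0,0,0,0,0,-0.0007,0,0,0,0,0,0])

```text
time_s: 12.7
ee_pos: [0.6093, 0.0933, 0.0526]
tcp_rot: [-0.169, 3.135, -0.0]
force: [-0.7, -0.6, -3.1]
gripper_width: 0.0233
```

>>> jog_arm(targets=[-0.0005,0,0,0,0,0,0,-0.0005,0,0,0,0,0,0])

```text
time_s: 12.9
ee_pos: [0.6099, 0.0934, 0.0526]
tcp_rot: [-0.169, 3.135, -0.0]
force: [-2.0, -0.2, -2.3]
gripper_width: 0.0233
```

>>> jog_arm(targets=[-0.0005,0,0,0,0,0,0,-0.0005,0,0,0,0,0,0])

```text
time_s: 13.1
ee_pos: [0.6103, 0.0934, 0.0526]
tcp_rot: [-0.169, 3.135, -0.0]
force: [-2.1, -0.5, -2.0]
gripper_width: 0.0238
```

>>> jog_arm(targets=[-0.0005,0,0,0,0,0,0,-0.0005,0,0,0,0,0,0])

```text
time_s: 13.3
ee_pos: [0.6105, 0.0934, 0.0526]
tcp_rot: [-0.169, 3.136, -0.001]
force: [-3.9, -0.5, -0.5]
gripper_width: 0.0232
```

>>> jog_arm(targets=[-0.0005,0,0,0,0,0,0,-0.0005,0,0,0,0,0,0])

```text
time_s: 13.5
ee_pos: [0.6106, 0.0933, 0.0524]
tcp_rot: [-0.169, 3.137, -0.001]
force: [-4.0, 0.3, -1.8]
gripper_width: 0.0234
```

>>> jog_arm(targets=[-0.0005,0,0,0,0,0,0,-0.0005,0,0,0,0,0,0])

```text
time_s: 13.7
ee_pos: [0.6108, 0.0932, 0.0523]
tcp_rot: [0.169, -3.137, 0.001]
force: [-4.5, 0.2, -1.4]
gripper_width: 0.0231
```

>>> jog_arm(targets=[-0.001,0,0,0,0,0,0,-0.001,0,0,0,0,0,0])

```text
time_s: 13.9
ee_pos: [0.6113, 0.0931, 0.0521]
tcp_rot: [0.169, -3.136, 0.002]
force: [-4.7, -0.1, 0.5]
gripper_width: 0.0236
```

>>> jog_arm(targets=[-0.0012,0,0,0,0,0,0,-0.0012,0,0,0,0,0,0])

```text
time_s: 14.1
ee_pos: [0.6116, 0.0929, 0.0519]
tcp_rot: [0.168, -3.134, 0.003]
force: [-6.4, 0.3, 0.7]
gripper_width: 0.0233
```

>>> jog_arm(targets=[-0.0015,0,-0.0006,0,0,0,0,-0.0015,0,-0.0006,0,0,0,0])

```text
time_s: 14.3
ee_pos: [0.6117, 0.0929, 0.0519]
tcp_rot: [0.168, -3.131, 0.003]
force: [-7.0, -0.1, -0.9]
gripper_width: 0.0231
```

```bash
python3 - <<'E'
from h import *
stat();print(w2t(state()["ee_pos"]));print(state()["ft_torque"]);go(*state()["ee_pos"][:2],.0526,TY+np.pi)
f=cam("wrist");c=f["frame"][130:300,170:370,::-1]
cv2.imwrite("pics/w10.png",cv2.resize(c,None,fx=3.5,fy=3.5,interpolation=cv2.INTER_CUBIC))
E
```

```text
t 14.3 p [0.6117 0.0929 0.0519] yaw -3.0345 F [-7.05 -0.06 -0.87] w 0.0231 q [ 0.47  0.44 -0.32 -0.   -0.82 -0.36]
[0.05592697 0.05532447]
[0.32242556 2.86601639 0.1659978 ]
shift [ 0.     -0.     -0.0007] turn [-0.0018 -0.0062  0.0007]
```

View pics/w10.png

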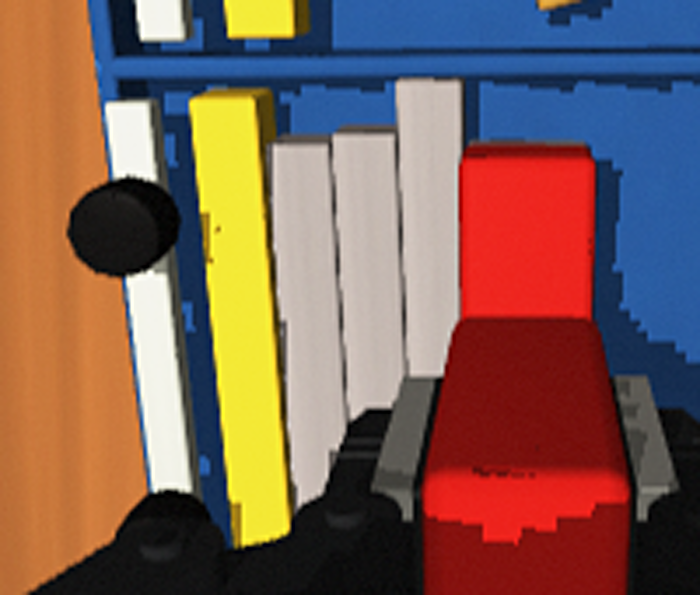

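The row is seated on the stop. Now I'll press to about 11 N, correcting the slight tilt.

>>> jog_arm(targets=[-0.002,0,-0.0007,-0.001,-0.006,0,0,-0.002,0,-0.0007,-0.001,-0.006,0,0])

```text
time_s: 14.55
ee_pos: [0.6118, 0.0928, 0.0519]
tcp_rot: [0.168, -3.134, 0.002]
force: [-7.6, 0.3, -0.5]
gripper_width: 0.0233
```

>>> jog_arm(targets=[-0.002,0,-0.0007,-0.001,-0.006,0,0,-0.002,0,-0.0007,-0.001,-0.006,0,0])

```text
time_s: 14.75
ee_pos: [0.6117, 0.0927, 0.0518]
tcp_rot: [0.167, -3.136, 0.001]
force: [-8.4, 1.7, -0.2]
gripper_width: 0.0232
```

>>> jog_arm(targets=[-0.003,0,-0.001,-0.001,-0.004,0,0,-0.003,0,-0.001,-0.001,-0.004,0,0])

```text
time_s: 14.95
ee_pos: [0.612, 0.0927, 0.0518]
tcp_rot: [0.166, -3.135, -0.0]
force: [-10.7, 1.6, -0.2]
gripper_width: 0.0236
```

>>> jog_arm(targets=[-0.003,0,-0.001,-0.001,-0.003,0,0,-0.003,0,-0.001,-0.001,-0.003,0,0])

```text
time_s: 15.15
ee_pos: [0.6122, 0.0926, 0.0518]
tcp_rot: [0.166, -3.132, -0.001]
force: [-10.9, 1.3, 1.6]
gripper_width: 0.0227
```

>>> jog_arm(targets=[-0.0035,0,-0.001,0,-0.004,0,0,-0.0035,0,-0.001,0,-0.004,0,0,-0.0035,0,-0.001,0,-0.004,0,0])

```text
time_s: 15.45
ee_pos: [0.6125, 0.0925, 0.0516]
tcp_rot: [0.165, -3.13, 0.0]
force: [-11.1, 2.0, -0.0]
gripper_width: 0.0234
```

```bash
python3 - <<'E'
from h import *
stat();print(w2t(state()["ee_pos"]));go(*state()["ee_pos"][:2],.0526,TY+np.pi)
f=cam("wrist");c=f["frame"][130:300,170:370,::-1]
cv2.imwrite("pics/w11.png",cv2.resize(c,None,fx=3.5,fy=3.5,interpolation=cv2.INTER_CUBIC))
E
```

```text
t 15.45 p [0.6125 0.0925 0.0516] yaw -3.0365 F [-11.12   2.02  -0.03] w 0.0234 q [ 0.46  0.44 -0.32 -0.   -0.82 -0.36]
[0.05666581 0.05486914]
shift [ 0.     0.    -0.001] turn [ 0.0002 -0.0069 -0.0013]
```

View pics/w11.png

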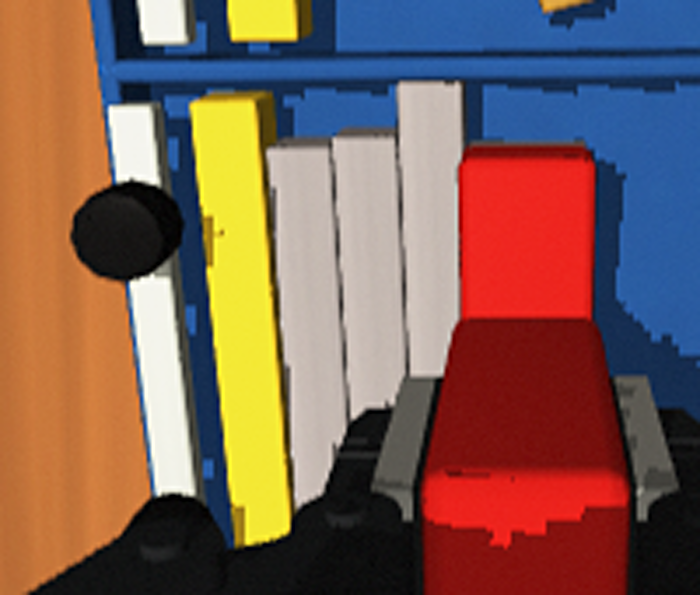

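>>> jog_arm(targets=[-0.0045,0,-0.0015,0,-0.006,0,0,-0.0045,0,-0.0015,0,-0.006,0,0,-0.0045,0,-0.0015,0,-0.006,0,0])

```text
time_s: 15.8
ee_pos: [0.6129, 0.0923, 0.0515]
tcp_rot: [0.164, -3.129, 0.002]
force: [-13.1, 1.4, -0.1]
gripper_width: 0.0233
```

Pressed at 11–13 N for more than 0.8 s. Backing off slowly.

>>> jog_arm(targets=[0.001,0,-0.0005,0,-0.007,0,0,0.002,0,-0.001,0,-0.007,0,0,0.003,0,-0.001,0,-0.007,0,0,0.005,0,-0.001,0,-0.007,0,0,0.01,0,-0.001,0,-0.007,0,0,0.02,0,-0.001,0,-0.007,0,0,0.03,0,-0.001,0,-0.007,0,0,0.03,0,-0.001,0,-0.007,0,0])

```text
time_s: 16.6
ee_pos: [0.5814, 0.0889, 0.0528]
tcp_rot: [0.164, -3.135, 0.001]
force: [0.5, 0.4, -3.2]
gripper_width: 0.0235
```

```bash
python3 - <<'E'
from h import *
stat();print(w2t(state()["ee_pos"]))
f=cam("wrist");cv2.imwrite("pics/w12.png",f["frame"][:,:,::-1])
go(*state()["ee_pos"][:2],.11,TY+np.pi)
E
```

```text
t 16.6 p [0.5814 0.0889 0.0528] yaw -3.0371 F [ 0.54  0.43 -3.23] w 0.0235 q [ 0.48  0.39 -0.4  -0.   -0.79 -0.38]
[0.02530624 0.05457416]
shift [ 0.0001 -0.     -0.057 ] turn [-0.0005 -0.0015 -0.0015]
```

View pics/w12.png

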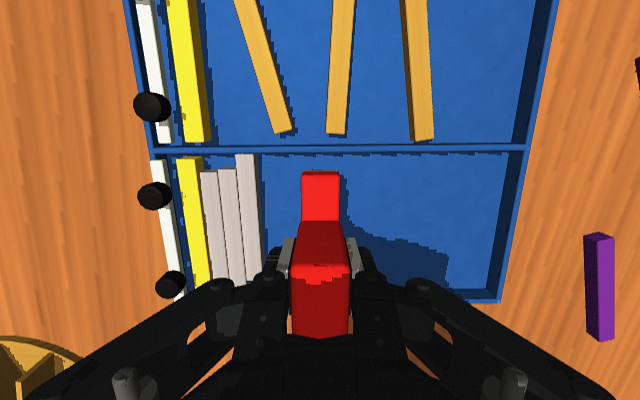

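The steel row is closed and in place against the stop (200–260,155–290). I'll lift and move to the right lane.

>>> jog_arm(targets=[0,0,-0.03,0,0,0,0,0,0,-0.057,0,0,0,0,0,0,-0.057,0,0,0,0])

```text
time_s: 16.95
ee_pos: [0.5853, 0.0901, 0.1143]
tcp_rot: [-0.166, 3.132, 0.002]
force: [0.4, -0.0, -1.1]
gripper_width: 0.0233
```

```bash
python3 - <<'E'
from h import *
stat()
x,y=t2w(-.083,-.055);print(x,y);go(x,y,.11,TY+np.pi)
E
```

```text
t 16.95 p [0.5853 0.0901 0.1143] yaw -3.0356 F [ 0.37 -0.02 -1.13] w 0.0233 q [ 0.48  0.32 -0.33  0.   -0.91 -0.38]
0.48531034131172607 -0.0316035136844887
shift [ 0.1123 -0.1105  0.0035] turn [ 0.001   0.0057 -0.0004]
```

>>> jog_arm(targets=[0.112,-0.11,0.003,0.001,0.005,0,0,0.112,-0.11,0.003,0.001,0.005,0,0,0.112,-0.11,0.003,0.001,0.005,0,0,0.112,-0.11,0.003,0.001,0.005,0,0,0.112,-0.11,0.003,0.001,0.005,0,0,0.112,-0.11,0.003,0.001,0.005,0,0])

```text
time_s: 17.55
ee_pos: [0.4864, -0.0308, 0.1107]
tcp_rot: [-0.166, 3.135, 0.0]
force: [-0.5, 0.1, -2.9]
gripper_width: 0.0232
```

```bash
python3 - <<'E'
from h import *
stat();print(w2t(state()["ee_pos"]))
f=cam("wrist");cv2.imwrite("pics/w13.png",f["frame"][:,:,::-1])
x,y=t2w(-.083,-.055);go(x,y,.0525,TY+np.pi)
E
```

```text
t 17.55 p [ 0.4864 -0.0308  0.1107] yaw -3.0358 F [-0.46  0.12 -2.88] w 0.0232 q [ 0.34  0.17 -0.56  0.   -0.84 -0.24]
[-0.08179664 -0.05429653]
shift [ 0.0015 -0.001   0.0581] turn [ 0.0001  0.0015 -0.    ]
```

View pics/w13.png

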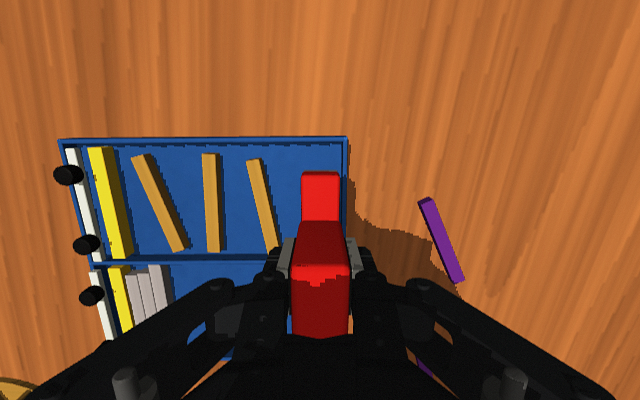

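Over the right lane's near end, clear of the brass bars. Lowering.

>>> jog_arm(targets=[0.0015,-0.001,0.025,0,0.001,0,0,0.0015,-0.001,0.043,0,0.001,0,0,0.0015,-0.001,0.053,0,0.001,0,0,0.0015,-0.001,0.057,0,0.001,0,0,0.0015,-0.001,0.0578,0,0.001,0,0,0.0015,-0.001,0.0578,0,0.001,0,0])

```text
time_s: 18.2
ee_pos: [0.4859, -0.0314, 0.0532]
tcp_rot: [-0.168, 3.136, 0.0]
force: [-0.6, 0.6, -2.2]
gripper_width: 0.0232
```

>>> jog_arm(targets=[-0.005,0,0,0,0,0,0,-0.01,0,0,0,0,0,0,-0.015,0,0,0,0,0,0,-0.018,0,0,0,0,0,0,-0.021,0,0,0,0,0,0,-0.024,0,0,0,0,0,0,-0.027,0,0,0,0,0,0,-0.03,0,0,0,0,0,0])

```text
time_s: 19.0
ee_pos: [0.5158, -0.0282, 0.0531]
tcp_rot: [-0.168, 3.136, 0.0]
force: [-0.3, 0.6, -2.1]
gripper_width: 0.0232
```

>>> jog_arm(targets=[-0.003,0,0,0,0,0,0,-0.006,0,0,0,0,0,0,-0.009,0,0,0,0,0,0,-0.012,0,0,0,0,0,0,-0.015,0,0,0,0,0,0,-0.018,0,0,0,0,0,0,-0.021,0,0,0,0,0,0,-0.024,0,0,0,0,0,0])

```text
time_s: 19.8
ee_pos: [0.5399, -0.0256, 0.0531]
tcp_rot: [-0.168, 3.136, 0.0]
force: [-0.5, -0.3, -1.9]
gripper_width: 0.0235
```

```bash
python3 - <<'E'
from h import *
stat();print(w2t(state()["ee_pos"]))
x,y=t2w(.0,-.055);go(x,y,.0525,TY+np.pi)
f=cam("wrist");cv2.imwrite("pics/w14.png",f["frame"][:,:,::-1])
E
```

```text
t 19.8 p [ 0.5399 -0.0256  0.0531] yaw -3.0348 F [-0.53 -0.32 -1.94] w 0.0235 q [ 0.32  0.33 -0.51  0.   -0.74 -0.21]
[-0.0281085  -0.05480723]
shift [-0.0281 -0.0002  0.0006] turn [0.     0.0008 0.0004]
```

View pics/w14.png

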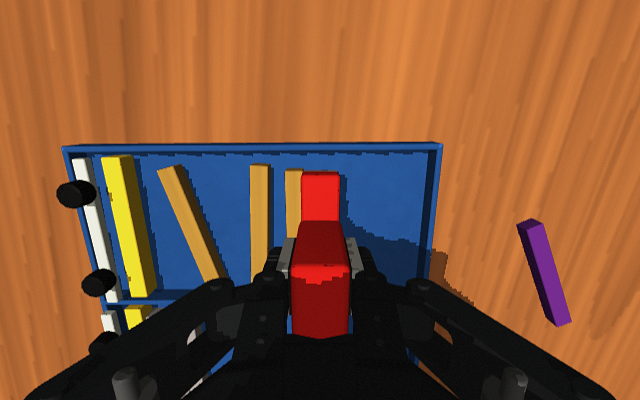

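The first brass bar is squared up on the rake at (293,200). Continuing.

>>> jog_arm(targets=[-0.003,0,0,0,0,0,0,-0.006,0,0,0,0,0,0,-0.009,0,0,0,0,0,0,-0.012,0,0,0,0,0,0,-0.015,0,0,0,0,0,0,-0.018,0,0,0,0,0,0,-0.021,0,0,0,0,0,0,-0.024,0,0,0,0,0,0])

```text
time_s: 20.65
ee_pos: [0.5645, -0.0229, 0.0531]
tcp_rot: [-0.168, 3.136, 0.0]
force: [-0.6, 0.9, -2.5]
gripper_width: 0.0232
```

>>> jog_arm(targets=[-0.003,0,0,0,0,0,0,-0.006,0,0,0,0,0,0,-0.009,0,0,0,0,0,0,-0.012,0,0,0,0,0,0,-0.015,0,0,0,0,0,0,-0.018,0,0,0,0,0,0,-0.021,0,0,0,0,0,0,-0.024,0,0,0,0,0,0])

```text
time_s: 21.45
ee_pos: [0.5886, -0.0203, 0.0531]
tcp_rot: [-0.168, 3.136, 0.0]
force: [-1.0, 1.2, -3.7]
gripper_width: 0.0233
```

```bash
python3 - <<'E'
from h import *
stat();print(w2t(state()["ee_pos"]))
f=cam("wrist");c=f["frame"][130:320,120:370,::-1]
cv2.imwrite("pics/w15.png",cv2.resize(c,None,fx=3,fy=3,interpolation=cv2.INTER_CUBIC))
E
```

```text
t 21.45 p [ 0.5886 -0.0203  0.0531] yaw -3.0346 F [-1.02  1.17 -3.69] w 0.0233 q [ 0.3   0.39 -0.4   0.   -0.78 -0.19]
[ 0.0209541 -0.0547293]
```

View pics/w15.png

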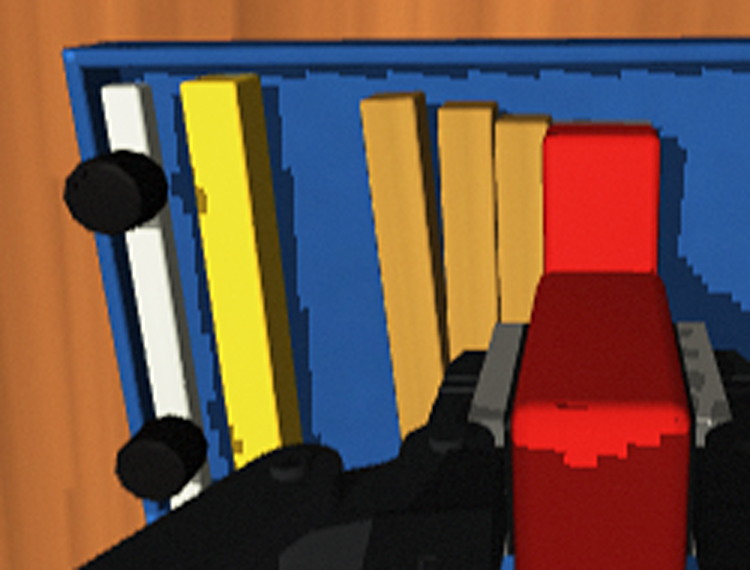

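The brass bars are nearly closed; the stop is about 23 mm ahead.

>>> jog_arm(targets=[-0.002,0,0,0,0,0,0,-0.004,0,0,0,0,0,0,-0.006,0,0,0,0,0,0,-0.008,0,0,0,0,0,0,-0.01,0,0,0,0,0,0,-0.012,0,0,0,0,0,0,-0.014,0,0,0,0,0,0,-0.015,0,0,0,0,0,0])

```text
time_s: 22.3
ee_pos: [0.6043, -0.0186, 0.0532]
tcp_rot: [-0.168, 3.135, -0.0]
force: [-2.0, 0.1, -2.3]
gripper_width: 0.0236
```

>>> jog_arm(targets=[-0.001,0,0,0,0,0,0,-0.002,0,0,0,0,0,0,-0.003,0,0,0,0,0,0])

```text
time_s: 22.6
ee_pos: [0.6074, -0.0183, 0.0532]
tcp_rot: [-0.168, 3.135, 0.0]
force: [-1.0, -0.5, -2.3]
gripper_width: 0.0231
```

```bash
python3 - <<'E'
from h import *
stat();print(w2t(state()["ee_pos"]))
f=cam("wrist");c=f["frame"][130:320,120:370,::-1]
cv2.imwrite("pics/w16.png",cv2.resize(c,None,fx=3,fy=3,interpolation=cv2.INTER_CUBIC))
E
```

```text
t 22.6 p [ 0.6074 -0.0183  0.0532] yaw -3.0345 F [-0.97 -0.53 -2.34] w 0.0231 q [ 0.29  0.42 -0.35  0.   -0.8  -0.18]
[ 0.03977485 -0.05469852]
```

View pics/w16.png

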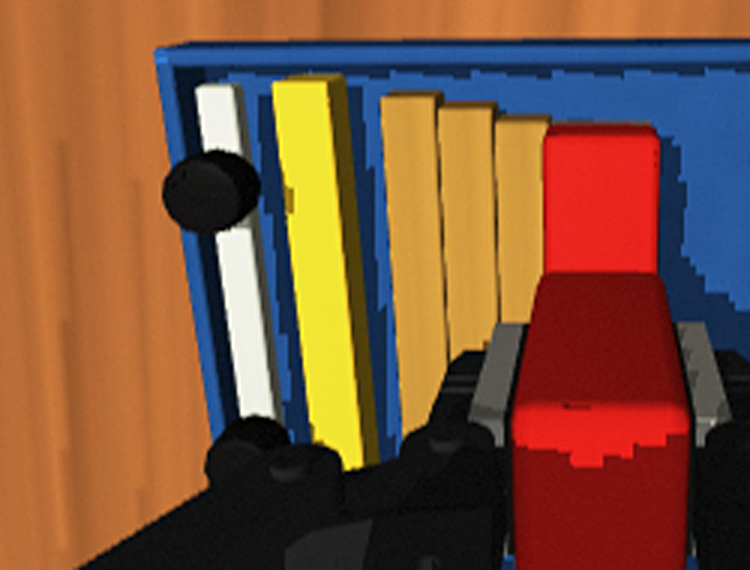

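Closed row; the gap to the stop is about 6–8 mm.

>>> jog_arm(targets=[-0.001,0,0,0,0,0,0,-0.002,0,0,0,0,0,0,-0.003,0,0,0,0,0,0,-0.004,0,0,0,0,0,0])

```text
time_s: 23.05
ee_pos: [0.6116, -0.0178, 0.0532]
tcp_rot: [-0.168, 3.135, -0.0]
force: [-1.2, 0.1, -2.9]
gripper_width: 0.0235
```

>>> jog_arm(targets=[-0.001,0,0,0,0,0,0,-0.001,0,0,0,0,0,0])

```text
time_s: 23.25
ee_pos: [0.6129, -0.0176, 0.0532]
tcp_rot: [-0.168, 3.135, -0.0]
force: [-0.1, -0.3, -3.2]
gripper_width: 0.0234
```

>>> jog_arm(targets=[-0.0007,0,0,0,0,0,0,-0.0007,0,0,0,0,0,0])

```text
time_s: 23.45
ee_pos: [0.6137, -0.0176, 0.0532]
tcp_rot: [-0.168, 3.135, -0.0]
force: [-0.5, 0.2, -2.9]
gripper_width: 0.0236
```

>>> jog_arm(targets=[-0.0007,0,0,0,0,0,0,-0.0007,0,0,0,0,0,0])

```text
time_s: 23.65
ee_pos: [0.6145, -0.0175, 0.0532]
tcp_rot: [-0.168, 3.135, -0.0]
force: [-0.5, -1.0, -2.6]
gripper_width: 0.0235
```

>>> jog_arm(targets=[-0.0007,0,0,0,0,0,0,-0.0007,0,0,0,0,0,0])

```text
time_s: 23.85
ee_pos: [0.6153, -0.0174, 0.0532]
tcp_rot: [-0.168, 3.135, -0.0]
force: [-0.9, -0.3, -2.0]
gripper_width: 0.023
```

>>> jog_arm(targets=[-0.0007,0,0,0,0,0,0,-0.0007,0,0,0,0,0,0])

```text
time_s: 24.05
ee_pos: [0.616, -0.0173, 0.0532]
tcp_rot: [-0.168, 3.135, -0.0]
force: [-0.9, 0.2, -1.6]
gripper_width: 0.0233
```

>>> jog_arm(targets=[-0.0007,0,0,0,0,0,0,-0.0007,0,0,0,0,0,0])

```text
time_s: 24.25
ee_pos: [0.6162, -0.0174, 0.0531]
tcp_rot: [-0.168, 3.136, -0.0]
force: [-2.9, -0.2, -1.6]
gripper_width: 0.0234
```

>>> jog_arm(targets=[-0.0007,0,0,0,0,0,0,-0.0007,0,0,0,0,0,0])

```text
time_s: 24.45
ee_pos: [0.6163, -0.0174, 0.0529]
tcp_rot: [-0.168, 3.137, -0.001]
force: [-4.7, -0.1, -1.1]
gripper_width: 0.0233
```

>>> jog_arm(targets=[-0.0007,0,0,0,0,0,0,-0.0007,0,0,0,0,0,0])

```text
time_s: 24.65
ee_pos: [0.6165, -0.0175, 0.0527]
tcp_rot: [0.168, -3.136, 0.001]
force: [-5.3, -0.4, 0.6]
gripper_width: 0.0235
```

Contact. Pressing up to about 11–13 N, as in the left lane.

>>> jog_arm(targets=[-0.0015,0,-0.0006,0,-0.004,0,0,-0.0015,0,-0.0006,0,-0.004,0,0])

```text
time_s: 24.85
ee_pos: [0.6168, -0.0175, 0.0527]
tcp_rot: [-0.168, 3.136, -0.001]
force: [-6.3, -0.9, -2.3]
gripper_width: 0.0233
```

>>> jog_arm(targets=[-0.002,0,-0.0007,0,-0.005,0,0,-0.002,0,-0.0007,0,-0.005,0,0])

```text
time_s: 25.05
ee_pos: [0.6169, -0.0176, 0.0527]
tcp_rot: [-0.168, 3.135, -0.001]
force: [-8.2, 0.8, -0.5]
gripper_width: 0.0236
```

>>> jog_arm(targets=[-0.0025,0,-0.0007,0,-0.005,0,0,-0.0025,0,-0.0007,0,-0.005,0,0])

```text
time_s: 25.25
ee_pos: [0.617, -0.0177, 0.0524]
tcp_rot: [-0.167, 3.135, -0.001]
force: [-9.0, 1.2, -0.7]
gripper_width: 0.0234
```

>>> jog_arm(targets=[-0.003,0,-0.001,0,-0.005,0,0,-0.003,0,-0.001,0,-0.005,0,0])

```text
time_s: 25.45
ee_pos: [0.6172, -0.0178, 0.0524]
tcp_rot: [-0.167, 3.135, -0.001]
force: [-9.9, 0.4, 0.5]
gripper_width: 0.0234
```

>>> jog_arm(targets=[-0.0035,0,-0.001,0,-0.005,0,0,-0.0035,0,-0.001,0,-0.005,0,0,-0.0035,0,-0.001,0,-0.005,0,0])

```text
time_s: 25.75
ee_pos: [0.6174, -0.0179, 0.0522]
tcp_rot: [-0.166, 3.136, -0.002]
force: [-10.8, -0.1, 0.5]
gripper_width: 0.0233
```

>>> jog_arm(targets=[-0.004,0,-0.0015,0,-0.006,0,0,-0.004,0,-0.0015,0,-0.006,0,0,-0.004,0,-0.0015,0,-0.006,0,0])

```text
time_s: 26.05
ee_pos: [0.6176, -0.018, 0.0523]
tcp_rot: [0.166, -3.137, 0.002]
force: [-12.3, 1.2, -0.4]
gripper_width: 0.0233
```

```bash
python3 - <<'E'
from h import *
stat();print(w2t(state()["ee_pos"]));go(*state()["ee_pos"][:2],.0526,TY+np.pi)
f=cam("wrist");c=f["frame"][130:320,120:370,::-1]
cv2.imwrite("pics/w17.png",cv2.resize(c,None,fx=3,fy=3,interpolation=cv2.INTER_CUBIC))
E
```

```text
t 26.05 p [ 0.6176 -0.018   0.0523] yaw -3.0359 F [-12.26   1.18  -0.44] w 0.0233 q [ 0.29  0.43 -0.33  0.   -0.81 -0.18]
[ 0.04998621 -0.055487  ]
shift [ 0.     -0.     -0.0003] turn [-0.0013 -0.0005 -0.0007]
```

View pics/w17.png

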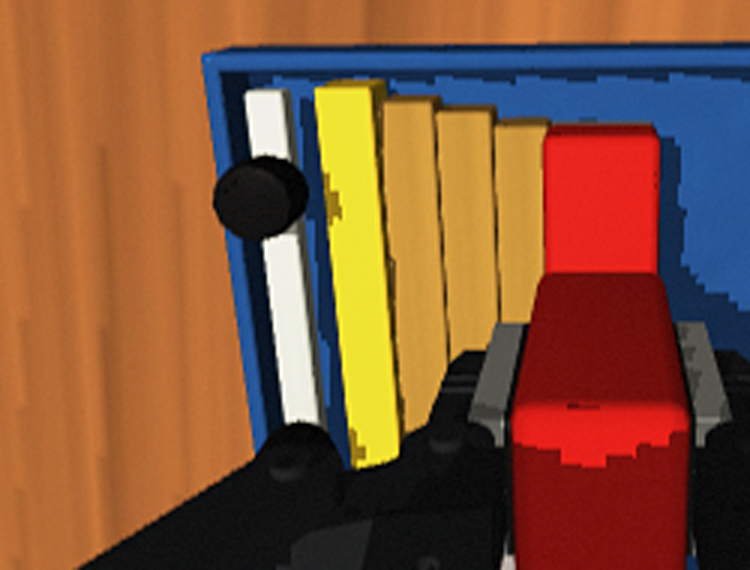

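The brass row is closed against the stop, with force at 10–12 N held for more than 0.6 s. Backing off slowly.

>>> jog_arm(targets=[0.001,0,-0.0003,0,0,0,0,0.002,0,-0.0005,0,0,0,0,0.003,0,-0.0005,0,0,0,0,0.005,0,-0.0005,0,0,0,0,0.01,0,-0.0005,0,0,0,0,0.02,0,-0.0005,0,0,0,0,0.03,0,-0.0005,0,0,0,0,0.03,0,-0.0005,0,0,0,0])

```text
time_s: 26.9
ee_pos: [0.5859, -0.0214, 0.0529]
tcp_rot: [0.165, -3.136, 0.002]
force: [1.3, 0.5, -2.7]
gripper_width: 0.0234
```

>>> jog_arm(targets=[0,0,-0.03,0,0,0,0,0,0,-0.065,0,0,0,0,0,0,-0.065,0,0,0,0])

```text
time_s: 27.2
ee_pos: [0.5893, -0.0209, 0.1231]
tcp_rot: [-0.167, 3.13, -0.001]
force: [1.5, 0.6, -2.5]
gripper_width: 0.0228
```

```bash
python3 - <<'E'
from h import *
stat()
f=cam("wrist");cv2.imwrite("pics/w18.png",f["frame"][:,:,::-1])
go(.4925,.2735,.12,2.951)
E
```

```text
t 27.2 p [ 0.5893 -0.0209  0.1231] yaw -3.0349 F [ 1.48  0.62 -2.54] w 0.0228 q [ 0.3   0.31 -0.33  0.   -0.93 -0.19]
shift [6.370e-02 3.028e-01 2.000e-04] turn [1.000e-04 4.400e-03 2.965e-01]
```

View pics/w18.png

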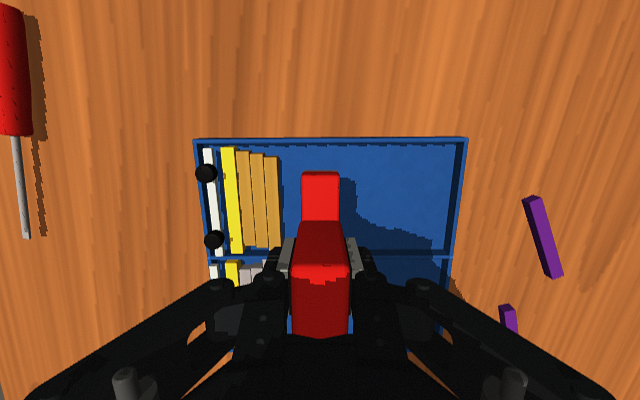

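Both rows stay closed and in place. I'll carry the rake back over its mat.

>>> jog_arm(targets=[0.064,0.306,0,0,0.004,0.296,0,0.064,0.306,0,0,0.004,0.296,0,0.064,0.306,0,0,0.004,0.296,0,0.064,0.306,0,0,0.004,0.296,0,0.064,0.306,0,0,0.004,0.296,0,0.064,0.306,0,0,0.004,0.296,0,0.064,0.306,0,0,0.004,0.296,0,0.064,0.306,0,0,0.004,0.296,0])

```text
time_s: 28.05
ee_pos: [0.4907, 0.2794, 0.1193]
tcp_rot: [0.293, 3.128, -0.0]
force: [-0.2, -0.4, -2.7]
gripper_width: 0.0236
```

```bash
python3 - <<'E'
from h import *
stat()
f=cam("wrist");cv2.imwrite("pics/w19.png",f["frame"][:,:,::-1])
go(.4925,.2765,.0485,2.951)
E
```

```text
t 28.05 p [0.4907 0.2794 0.1193] yaw 2.9551 F [-0.2  -0.42 -2.66] w 0.0236 q [ 0.86  0.28 -0.38  0.   -0.91 -1.05]
shift [-0.0019 -0.0009  0.0708] turn [-0.0008 -0.0004  0.0031]
```

View pics/w19.png

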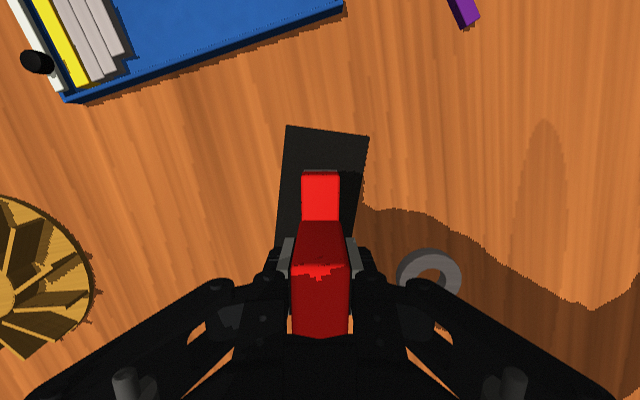

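Over the mat. Lowering gently.

>>> jog_arm(targets=[-0.001,-0.001,0.025,-0.001,0,0,0,-0.001,-0.001,0.045,-0.001,0,0,0,-0.001,-0.001,0.058,-0.001,0,0,0,-0.001,-0.001,0.065,-0.001,0,0,0,-0.001,-0.001,0.068,-0.001,0,0,0,-0.001,-0.001,0.0695,-0.001,0,0,0,-0.001,-0.001,0.07,-0.001,0,0,0,-0.001,-0.001,0.07,-0.001,0,0,0])

```text
time_s: 28.9
ee_pos: [0.4919, 0.2769, 0.0499]
tcp_rot: [0.294, 3.127, 0.002]
force: [-0.4, 0.2, -2.7]
gripper_width: 0.0237
```

>>> jog_arm(targets=[0,0,0.0007,0,0,0,0,0,0,0.0007,0,0,0,0])

```text
time_s: 29.1
ee_pos: [0.4921, 0.2771, 0.0495]
tcp_rot: [0.294, 3.127, 0.003]
force: [-0.6, 0.7, -1.9]
gripper_width: 0.0234
```

```bash
python3 - <<'E'
from h import *
stat(); go(*state()["ee_pos"][:2],.0485,2.951)
E
```

```text
t 29.1 p [0.4921 0.2771 0.0495] yaw 2.9543 F [-0.63  0.68 -1.9 ] w 0.0234 q [ 0.86  0.36 -0.45 -0.   -0.75 -1.05]
shift [ 0.    -0.     0.001] turn [0.0017 0.0006 0.0033]
```

>>> jog_arm(targets=[0,0,0.001,0,0,0,0,0,0,0.001,0,0,0,0])

```text
time_s: 29.3
ee_pos: [0.492, 0.2771, 0.0485]
tcp_rot: [0.294, 3.127, 0.003]
force: [-0.1, -0.3, -2.6]
gripper_width: 0.0233
```

>>> jog_arm(targets=[0,0,0.0008,0.001,0,0,0,0,0,0.0008,0.001,0,0,0])

```text
time_s: 29.5
ee_pos: [0.4921, 0.2772, 0.0479]
tcp_rot: [0.293, 3.127, 0.001]
force: [-0.6, 0.4, 0.5]
gripper_width: 0.0238
```

>>> jog_arm(targets=[0,0,0.0006,0,0,0,0,0,0,0.0006,0,0,0,0])

```text
time_s: 29.7
ee_pos: [0.4922, 0.2772, 0.0479]
tcp_rot: [0.293, 3.127, 0.001]
force: [-2.5, -1.0, 5.8]
gripper_width: 0.0233
```

The rake is on the mat (same TCP height, 47.9 mm, as at pick-up). Releasing.

>>> jog_arm(targets=[0,0,0,0,0,0,0.3,0,0,0,0,0,0,0.6,0,0,0,0,0,0,1,0,0,0,0,0,0,1,0,0,0,0,0,0,1,0,0,0,0,0,0,1,0,0,0,0,0,0,1,0,0,0,0,0,0,1])

```text
time_s: 30.5
ee_pos: [0.4922, 0.2771, 0.0479]
tcp_rot: [0.293, 3.127, 0.001]
force: [0.4, 0.3, -0.2]
gripper_width: 0.0857
```

```bash
python3 - <<'E'
from h import *
stat()
f=cam("wrist");cv2.imwrite("pics/w20.png",f["frame"][:,:,::-1])
E
```

```text
t 30.5 p [0.4922 0.2771 0.0479] yaw 2.9546 F [ 0.36  0.32 -0.21] w 0.0857 q [ 0.86  0.37 -0.46  0.   -0.75 -1.05]
```

View pics/w20.png

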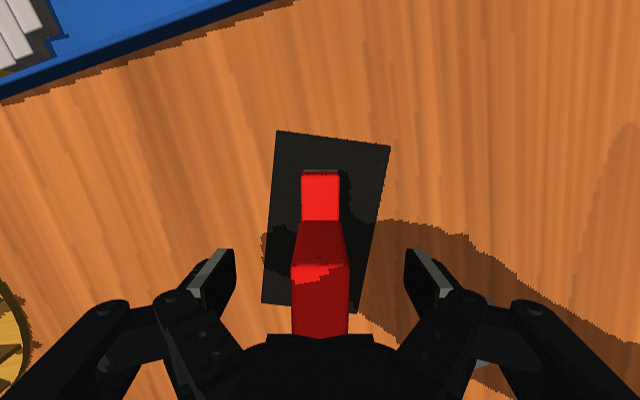

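The fingers are clear on both sides and the rake stands at (321,250). I'll rise straight up and back off for an overview.

>>> jog_arm(targets=[0,0,-0.03,0,0,0,1,0,0,-0.07,0,0,0,1,0,0,-0.11,0,0,0,1,0,0,-0.15,0,0,0,1,0,0,-0.18,0,0,0,1,0,0,-0.2,0,0,0,1,0,0,-0.2,0,0,0,1])

```text
time_s: 31.25
ee_pos: [0.4931, 0.2779, 0.2516]
tcp_rot: [0.292, 3.123, 0.008]
force: [-0.5, 0.6, -0.8]
gripper_width: 0.0855
```

```bash
python3 - <<'E'
from h import *
stat()
for n in ("wrist","side"):
  f=cam(n);cv2.imwrite(f"pics/{n}21.png",f["frame"][:,:,::-1])
f=cam("top");cv2.imwrite("pics/top21.png",f["frame"][:,:,::-1])
E
```

```text
t 31.25 p [0.4931 0.2779 0.2516] yaw 2.955 F [-0.55  0.61 -0.84] w 0.0855 q [ 0.86  0.16 -0.21  0.   -1.19 -1.05]
```

View pics/wrist21.png

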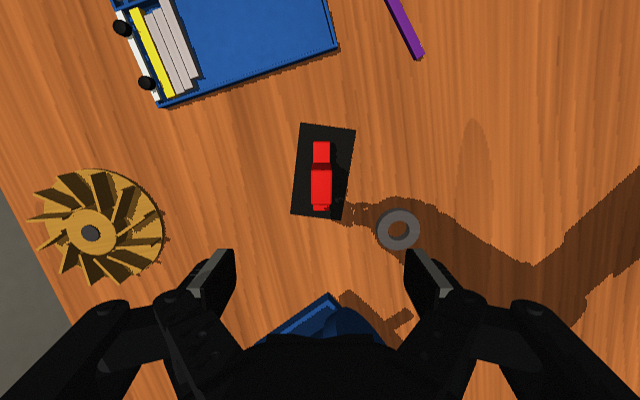

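View pics/top21.png

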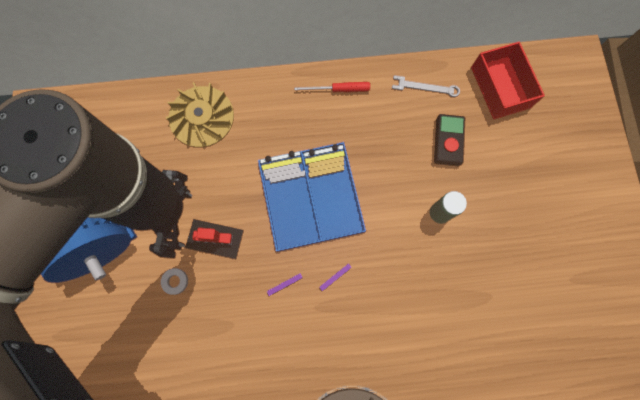

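View pics/side21.png

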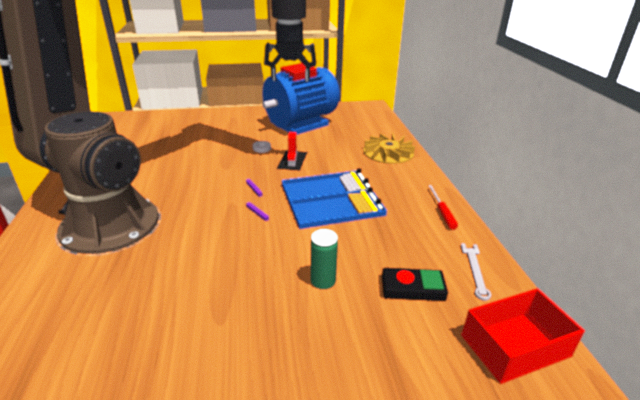

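Both rows are closed at the stops, at (284,173) and (326,165). The rake is upright on the mat at (213,237), and the can (449,207), meter (450,140) and bearing (173,281) are unmoved. I'll make one enlarged check before handing in.

```bash
python3 - <<'E'
import cv2
from h import *
im=cv2.imread("pics/top21.png");cv2.imwrite("pics/t21c.png",cv2.resize(im[138:192,252:352],None,fx=8,fy=8,interpolation=cv2.INTER_CUBIC))
f=cam("top")
P=lambda x,y:w2t(p2w(f,252+(x+.5)/8-.5,138+(y+.5)/8-.5,.016)).round(4)
np.save("/tmp/x.npy",0)
for p in [(95,255),(100,370),(415,220),(425,320),(435,215),(720,170),(450,320),(740,270)]:pass
E
```

```text
(no output)
```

View pics/t21c.png

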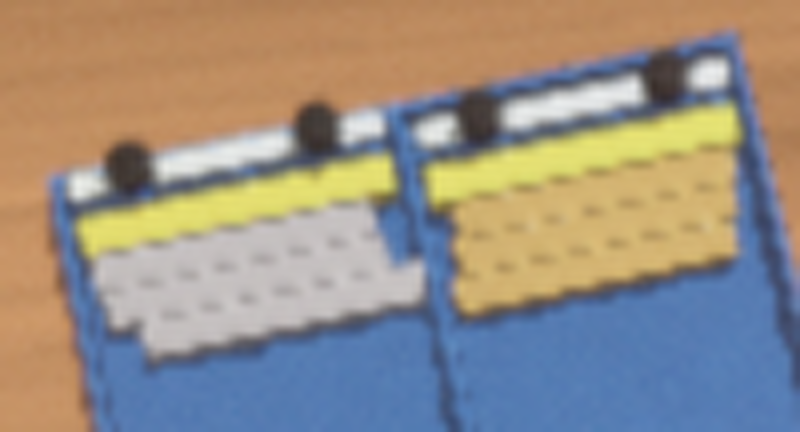

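The crop shows both rows straight, closed and parallel to their stops. Handing in.

```bash
python3 - <<'E'
from workcell import *
print(sign_off())
E
```

```text
the job is handed in; nothing more can be done
None
```

I combed both lanes with the red rake and handed the job in at about 31.4 s; `sign_off()` gave no verdict.

- **Left lane, steel bars:** the row is closed against its stop. The wrist force read 11–13 N for about 0.8 s.
- **Right lane, brass bars:** the row is closed against its stop. The wrist force read 10–12 N for about 0.6 s.
- **Force limits:** no reading passed about 13 N. These are wrist readings at the end of each move, so the force on the bars themselves was not measured. The rake probably touched the floor lightly while pressing.
- **Rake:** it stands on its mat, released about 3 mm from the mat's centre by the wrist reading. On setting it down, the tool was at the same height as at pick-up.
- **Final pictures:** the rows look straight and touching, judged by eye rather than measured. The can, bearing and meter look unmoved, and the purple look-alikes were left alone.

One measurement disagreed. The wrist camera put the left stop face at about 94 mm, the overhead picture at 98–100 mm, and contact came at about 103 mm. I went by feel.

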